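# Change the feed wheels behind a latched guard

### The job

Press the thumb lever to lift the latch bar out of its catch and swing the feeder's guard wide open. Lift the worn (smaller) feed wheels off the spindles into the wooden crate and fit the two new (larger) wheels fully home, one on each spindle, with the bores turned to match the flats. Then swing the guard fully shut with its latch bar dropped back in the catch, leaving the other things on the bench where they are.

Things in the scene. Friction and masses are not known exactly. Their poses are not given: they have to be found in the camera images.
- feeder: low grey deck 310 x 190 x 30 mm bolted to the bench. It carries two upright spindles and a swinging guard. Origin on the bench; the deck's long sides run along its own x, from -155 to 155 mm, and it spans -117 to 73 mm in its own y. A catch post stands at its own (-123, -112) mm and is 141 mm high; a hinge post at (125, -80) mm, 125 mm high.
- gate_hinge (a point): point on the bench plane on the upright hinge axis of the guard, at (125, -80, 0) mm in the feeder's frame
- gate (a joint): guard angle: 0 shut, to 1.75 rad open, anticlockwise from above; stays where left (0.1 N m). Guard frame: origin at gate_hinge, axes the feeder's turned by this angle. Clear panel along -x at y=0, x -245 to -15 mm, 40-120 mm high; clear canopy (steel frame) over x -245 to -30, y 0 to 130 mm, 112-122 mm high. At 1.3 rad it is clear of the spindles, below 1.1 rad in the way.
- latch (a joint): latch bar angle: 0 down (in the catch if shut), to 0.45 rad lifted. Level pivot square to the panel at (-190,-15,137) mm in the guard frame; tip reaches the catch post, thumb lever the other way. Lever pressed down (1 N) lifts the tip; above 0.25 rad it clears the catch. Let go, it falls to 0. To shut, hold it lifted till the guard reads 0, then let it down. Latched, the guard has 0.02 rad play.
- thumb_grip (a point): grip point on the thumb lever's upright black paddle (30 mm along the panel, 12 mm thick across it, 46 mm tall; its top is 16 mm above), pinched across its thickness from above. Bar down: at (-140,-15,177) mm in the guard frame. Relative to the pivot (50,0,40) mm; circles about it, down and towards the hinge when pressed. Keep fingertips above 125 mm: canopy frame beside it.
- spindle_a: upright steel spindle nearer the catch, at (-55,0) mm in the feeder frame: collar 48 mm wide, 12 mm high, then a flatted shaft, radius 10 mm, up to 66 mm above the origin (top 8 mm tapered), flat 5 mm from the axis on its own +x side. Origin: on the axis at deck top (30 mm above the bench). A wheel fully home has its origin 12 mm above this one, +x axes alike.
- spindle_b: the same spindle nearer the hinge, at about (55, 0) mm in the feeder's frame; its flat may look another way
- new_wheel_a: new feed wheel (0.22 to 0.42 kg): black rubber tyre 72 mm across and 28 mm high with a square aluminium neck 44 x 44 mm from 28 to 62 mm height, faces square to own x and y. D-bore in the neck: radius 11.5 mm, flat 6.5 mm from the axis on own +x side, shown by a dark mark on top; below the neck the bore is round, radius 14 mm. Origin: centre of the underside, z up.
- new_wheel_b: second new feed wheel, the same as the first; either may go on either spindle
- worn_wheel_a: worn feed wheel, fully home on spindle_a at the start (may be absent): tyre only 58 mm across, 28 mm high; the rest is as on a new wheel (same neck, mark, bore and origin), 0.26 kg
- worn_wheel_b: worn feed wheel, fully home on spindle_b at the start (may be absent): as worn_wheel_a
- crate: open wooden crate for worn wheels, outside 125 x 215 x 40 mm (215 along its own y), walls and floor 6 mm; fixed to the bench. Origin: centre of the underside. There is room for two wheels side by side along its y.
- pencil: flat carpenter's pencil, 190 x 14 x 8 mm, lying on the bench; to be left alone
- glue_bottle: glue bottle, 56 mm across, 150 mm tall, standing on the bench; to be left alone
- offcut_ply: piece of plywood 120 x 90 x 18 mm lying on the bench; to be left alone

How it is judged:
On the way, in this order (a step that is already met when the one before it is completed fails the run):
1. the latch bar is lifted out of its catch while the guard is still shut (value of joint latch above 0.2 rad and value of joint gate below 0.06 rad), for 0.05 s.
2. the guard is swung wide open (value of joint gate above 1.1 rad), for 0.2 s.
3. all worn wheels are in the crate and both new wheels are fully home, one on each spindle (x of worn_wheel_a in the frame of crate between -0.058 and 0.058 m and y of worn_wheel_a in the frame of crate between -0.103 and 0.103 m and z of each of worn_wheel_a, worn_wheel_b in the frame of crate below 0.045 m and linear speed of each of worn_wheel_a, worn_wheel_b below 0.03 m/s and x of worn_wheel_b in the frame of crate between -0.058 and 0.058 m and y of worn_wheel_b in the frame of crate between -0.103 and 0.103 m and (((horizontal distance between new_wheel_a and spindle_a below 0.005 m and z of new_wheel_a in the frame of spindle_a between 0.008 and 0.0155 m and angle between new_wheel_a's own z axis and vertical below 0.07 rad and angle between the x axis of new_wheel_a and the x axis of spindle_a, either way round below 0.45 rad) and (horizontal distance between new_wheel_b and spindle_b below 0.005 m and z of new_wheel_b in the frame of spindle_b between 0.008 and 0.0155 m and angle between new_wheel_b's own z axis and vertical below 0.07 rad and angle between the x axis of new_wheel_b and the x axis of spindle_b, either way round below 0.45 rad)) or ((horizontal distance between new_wheel_a and spindle_b below 0.005 m and z of new_wheel_a in the frame of spindle_b between 0.008 and 0.0155 m and angle between new_wheel_a's own z axis and vertical below 0.07 rad and angle between the x axis of new_wheel_a and the x axis of spindle_b, either way round below 0.45 rad) and (horizontal distance between new_wheel_b and spindle_a below 0.005 m and z of new_wheel_b in the frame of spindle_a between 0.008 and 0.0155 m and angle between new_wheel_b's own z axis and vertical below 0.07 rad and angle between the x axis of new_wheel_b and the x axis of spindle_a, either way round below 0.45 rad)))), for 0.2 s.
At the end, for the whole second after the job is handed in: Guard shut (within 0.035 rad), latch bar down in its catch (below 0.06 rad); each spindle carries one new wheel fully home (5 mm off axis, 3.5 mm above the collar, 0.07 rad tilt at most, flats matched); every worn wheel inside the crate; wheels at rest (all of step 3 and value of joint gate below 0.035 rad and value of joint latch below 0.06 rad and linear speed of each of new_wheel_a, new_wheel_b below 0.03 m/s); the robot touches nothing.
It fails at once if the pencil is shoved more than 5 cm (distance of pencil from where it was at the start of the episode above 0.05 m).
It fails at once if the glue bottle is shoved more than 5 cm (distance of glue_bottle from where it was at the start of the episode above 0.05 m).
It fails at once if the offcut ply is shoved more than 5 cm (distance of offcut_ply from where it was at the start of the episode above 0.05 m).
Of worn_wheel_a, worn_wheel_b only 1 to 2 are there at a start; the rules pass over those that are not, and their reading is None.
At some moment in a run one of new_wheel_a, new_wheel_b may be knocked a few centimetres aside while the robot is not near it.
It also fails if it takes over 208 s, if anything falls off the work surface, if the arm or the gripper's body presses on something with over 40 N, if the wrist force passes 120 N, or if a joint passes its speed limit or range.

### The arm

A 6-joint arm with a two-finger parallel gripper is mounted at the origin on the work surface. World frame = base frame: x ahead of the robot, y to its left, z up, the work surface at z = 0. Lengths are in m, angles in rad, forces in N, time in s.
With the tool pointing down it reaches from about 0.25 to 0.775 m from the base axis. Payload 4 kg.
Tool frame: the origin (TCP) lies at the centre of the arm's flange, where the gripper is bolted on; the fingertips stand ahead of it and the grasp point (between the pads) lies 180 mm ahead of it (robot.tcp_to_tips is the z of the fingertips in the tool frame, in m); z points along the fingers, y is the direction in which the jaws open and shut (so a half turn about z gives the same grasp; the last joint's range is limited). The gripper opens to 94 mm and grips with 3 to 60 N. Pads are 16 mm wide; open, the fingers measure 119 mm over their backs; the gripper's body (75 mm by 177 mm) begins 78 mm behind the grasp point.
Start: joints at [-1.244, 0.087, 1.371, -0, 1.684, -0.103], TCP at [0.229, -0.5, 0.405] pointing down, gripper open.
Joint ranges: [-3.1, 3.1], [-0.76, 2.03], [0.27, 2.55], [-1.08, 4.22], [0.17, 2.65], [-2.57, 2.57]. Speed limits (rad/s): [2.79, 2.79, 3.14, 3.14, 3.14, 3.14].

### API

Orientations are given as [roll, pitch, yaw] about the fixed x, y, z axes, in that order (R = Rz(yaw) Ry(pitch) Rx(roll)).
In Python, from bench import robot gives the robot as it stands.
- The arm moves only by the tool move_arm, never from a script. Its argument "increments" is a list that holds one entry, the list of rows, each a list of 7 numbers: the opening, from 0 (shut) to 1 (fully open), then the shift along the tool's x, y, z as a fraction of full scale, then the turn, a rotation vector about the tool's x, y, z as a fraction of full scale. In form: [[[jaw, dx, dy, dz, rx, ry, rz], ...]]. A call has 1 to 8 rows; each row is the pose to reach, as a shift and turn from the pose commanded when the call began, along the tool's axes at that moment; what a row does not reach only later rows make up. Full scale, the value 1, is 0.1 m for a shift and pi/2 rad for a turn. A row lasts 1/12 s, in which the tool goes at most 41.7 mm and 7.16 degrees, less where a joint would pass 70% of its speed; a pose out of reach is approached as far as the arm can. A call with a number of a shift or a turn outside -1 to 1 is refused whole. A call with a gripper value outside its range is refused whole. The fingers move at their own pace and stop on an object; the grip force is fixed at half the most. Time passes only in rows, so rows that repeat a pose let the fingers close. It gives the time, the measured TCP pose, the force and the opening at its end, in the units of the state.
- robot.get_obs(): the state, without advancing time (a new reading comes with each control period).
- robot.snapshot(name): name is "scene" or "top"; returns (picture, depth): 384x512x3 uint8, red, green, blue; 384x512 float32, m along the optical axis (not along the pixel's ray), 0 where there is no reading.
- robot.camera_params(name): a dict with "mtx" (3x3 intrinsics, pixels), "R" (3x3) and "t" (3): a world point X has camera coordinates R X + t. Camera axes: x right, y down, z forward; pixel columns grow to the right and rows downward; lengths in m; the calibration is good to about 2 mm. A picture is of the moment at which its call begins. camera_params takes no time and is no camera call.
- robot.close_job(): hands the job in, once; it reports no verdict.
The state is a dict: "time": time; "joint_positions": joint angles; "qvel": joint speeds; "joint_torque": joint torques, N m; "tool_pos": TCP position; "ee_rot": TCP orientation; "wrist_force": force on the tool from outside, world axes, zero at the start; "wrist_torque": the same for the moment, N m; "width": finger opening in m.
Only numpy, scipy, OpenCV 4.12 (cv2) and the standard library are available. Lean on these libraries where they do the work, as an engineer would, in place of code of your own. Each camera call takes 0.05 s, during which the arm holds its last target.

## Working session

There is one attempt and no reset: what is moved stays moved. The work goes in short steps, Python scripts to look and compute and a tool call to move; the robot and the scene stay as the last step left them, time stands still between calls to the robot, and variables do not carry over. Pictures are saved under pics/ and viewed, and the job is handed in when it is done.

Besides the shell and the picture viewer there is one more tool, called by a JSON object that holds its "method" and its "body", one argument or row to a line. move_arm: Moves the arm, as the interface text tells. Its arguments: {"type":"object","properties":{"increments":{"type":"array","items":{"type":"array","items":{"type":"array","items":{"type":"number","minimum":-1,"maximum":1}}}}},"required":["increments"]}

```bash
ls; mkdir -p pics; python3 - <<'E'
from bench import robot
import cv2, numpy as np
print(robot.get_obs(), robot.tcp_to_tips)
for n in ("scene","top"):
    im,d=robot.snapshot(n)
    cv2.imwrite(f"pics/{n}0.png",cv2.resize(im[:,:,::-1],(800,600),interpolation=cv2.INTER_CUBIC))
    np.savez(f"{n}0.npz",im=im,d=d)
    p=robot.camera_params(n); print(n,p)
E
```

```text
pics
{'time': 0.0, 'joint_positions': array([-1.24411552e+00,  8.79533116e-02,  1.37219155e+00, -2.26957735e-05,
        1.68357750e+00, -1.03065046e-01]), 'qvel': array([-0.00060242, -0.00125975,  0.00030902,  0.00043935,  0.00090397,
       -0.00025012]), 'joint_torque': array([-1.13160897e-04, -3.40182996e+01, -3.02428293e+01,  7.17017334e-02,
        3.28853773e-02, -1.79704280e-04]), 'tool_pos': array([ 0.22913015, -0.49989066,  0.40353644]), 'ee_rot': array([-3.13947193e+00, -1.96671753e-04,  4.29743118e-01]), 'wrist_force': array([ 0.37255741, -0.14586254, -1.38828225]), 'wrist_torque': array([-0.01741356,  0.00604888, -0.02446373]), 'width': 0.0943135252339774} 0.1992
scene {'mtx': array([[414.96983791,   0.        , 261.84985654],
       [  0.        , 414.96983791, 196.59970585],
       [  0.        ,   0.        ,   1.        ]]), 'R': array([[-0.46741004,  0.88392709, -0.01416878],
       [ 0.61480052,  0.31349872, -0.72369805],
       [-0.63525442, -0.34697471, -0.68997129]]), 't': array([ 0.24024983, -0.25042124,  1.5780364 ])}
top {'mtx': array([[406.94284624,   0.        , 256.14532749],
       [  0.        , 406.94284624, 191.60497614],
       [  0.        ,   0.        ,   1.        ]]), 'R': array([[ 0.00638316, -0.99996461, -0.00548056],
       [-0.98804502, -0.00546266, -0.15406878],
       [ 0.15403339,  0.00639849, -0.98804493]]), 't': array([0.02961652, 0.54503391, 1.28547826])}
```

View pics/scene0.png

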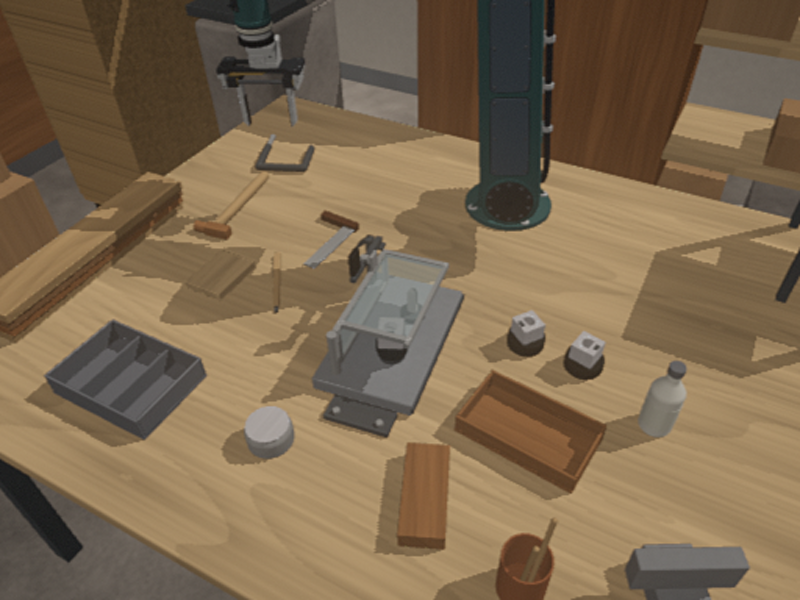

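View pics/top0.png

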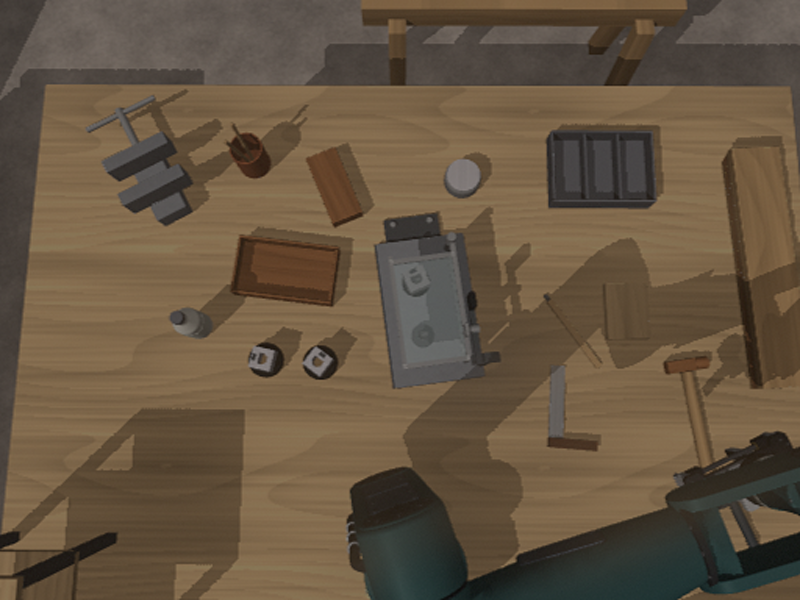

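```bash
cat > h.py <<'E'
import numpy as np, cv2
from bench import robot
def cam(n):
    p=robot.camera_params(n); return p["mtx"],p["R"],p["t"]
def proj(n,X):
    K,R,t=cam(n); c=np.atleast_2d(X)@R.T+t; u=c@K.T; return u[:,:2]/u[:,2:]
def onz(n,uv,z):
    K,R,t=cam(n); C=-R.T@t; d=R.T@np.linalg.inv(K)@np.array([uv[0],uv[1],1.]); return C+d*(z-C[2])/d[2]
def two(uv1,uv2):  # scene, top triangulate
    A=[];
    for n,uv in (("scene",uv1),("top",uv2)):
        K,R,t=cam(n); C=-R.T@t; d=R.T@np.linalg.inv(K)@np.array([uv[0],uv[1],1.]); A.append((C,d/np.linalg.norm(d)))
    M=sum(np.eye(3)-np.outer(d,d) for C,d in A); b=sum((np.eye(3)-np.outer(d,d))@C for C,d in A)
    X=np.linalg.solve(M,b); 
    gap=[np.linalg.norm((np.eye(3)-np.outer(d,d))@(X-C)) for C,d in A]
    return X,gap
def crop(im,x0,y0,x1,y1,s,name,grid=10):
    c=cv2.resize(np.ascontiguousarray(im[y0:y1,x0:x1,::-1]),None,fx=s,fy=s,interpolation=cv2.INTER_CUBIC)
    for u in range((x0//grid+1)*grid,x1,grid):
        cv2.putText(c,str(u),((u-x0)*s,10),0,.35,(0,0,255),1); cv2.line(c,((u-x0)*s,12),((u-x0)*s,16),(0,0,255),1)
    for v in range((y0//grid+1)*grid,y1,grid):
        cv2.putText(c,str(v),(0,(v-y0)*s),0,.35,(0,0,255),1)
    cv2.imwrite(f"pics/{name}.png",c); 
def back(n,d,uv):
    K,R,t=cam(n); u,v=uv; z=d[int(round(v)),int(round(u))]; 
    return R.T@(np.linalg.inv(K)@np.array([u,v,1.])*z-t)
E
python3 - <<'E'
from h import *
t=np.load("top0.npz"); s=np.load("scene0.npz")
crop(t['im'],232,130,327,255,6,"t_feed"); crop(t['im'],100,140,230,250,6,"t_wh")
crop(s['im'],195,145,305,285,5,"s_feed"); crop(s['im'],285,190,400,315,5,"s_wh")
E
```

```text
(no output)
```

View pics/t_feed.png

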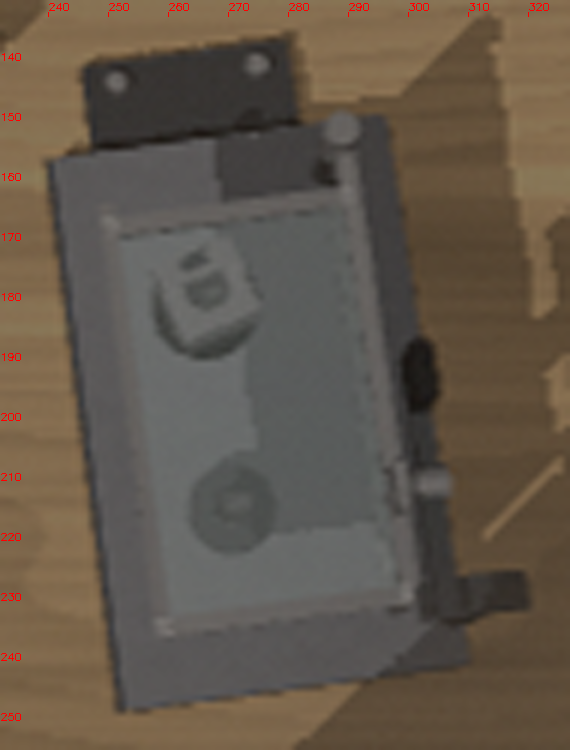

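View pics/t_wh.png

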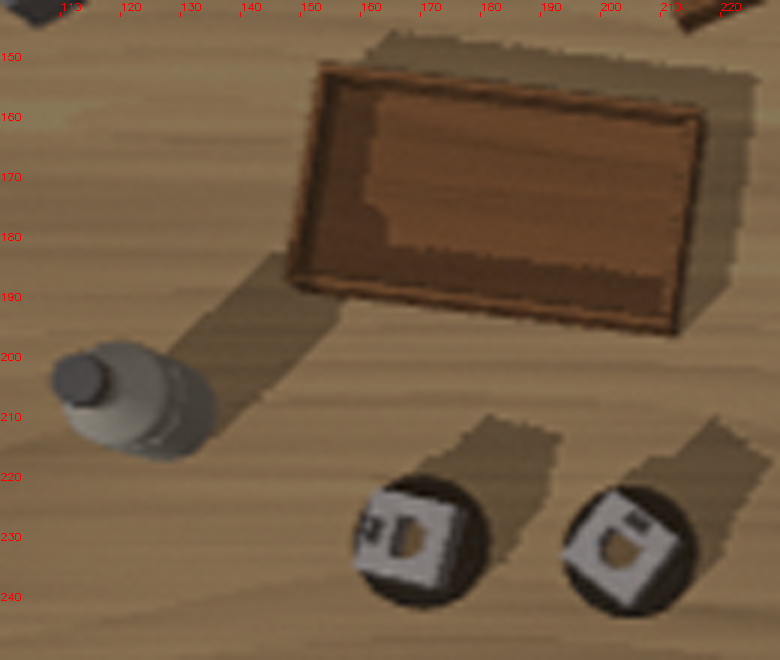

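View pics/s_feed.png

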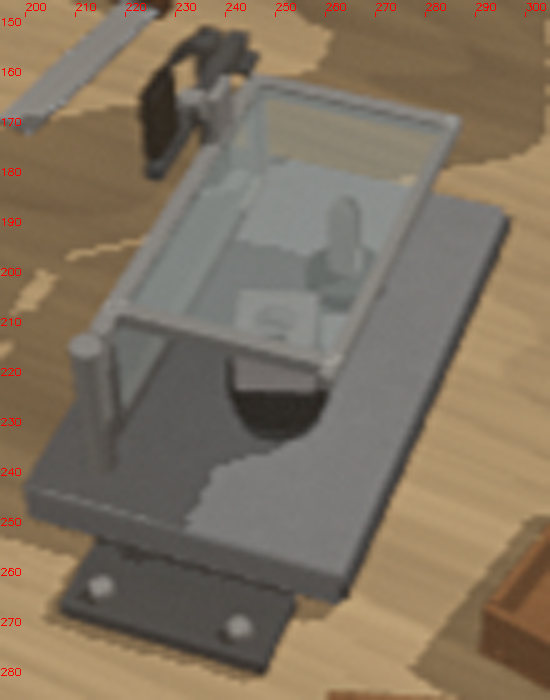

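View pics/s_wh.png

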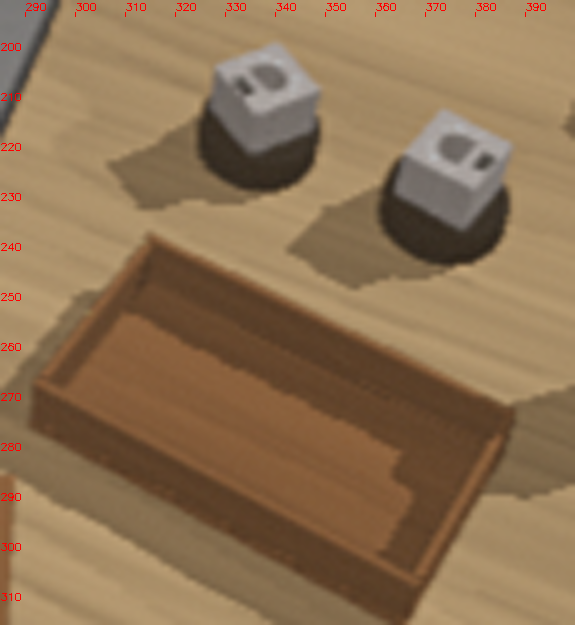

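```bash
cat >> h.py <<'E'
def cloud(n,d):
    K,R,t=cam(n); v,u=np.mgrid[0:384,0:512]; P=np.stack([(u-K[0,2])/K[0,0]*d,(v-K[1,2])/K[1,1]*d,d],-1)
    return (P-t)@R
def necktop(P,d,im,box,zlo,zhi):
    m=np.zeros(d.shape,bool); x0,y0,x1,y1=box; m[y0:y1,x0:x1]=1
    m&=(P[...,2]>zlo)&(P[...,2]<zhi)&(d>0)
    Q=P[m]; return Q
E
python3 - <<'E'
from h import *
from scipy.optimize import least_squares
pts=[("top",239.4,156.25,155,73,30),("top",295.9,148.75,155,-117,30),("top",309.9,239.9,-155,-117,30),("top",251.6,248.25,-155,73,30),
("scene",199.6,242,155,-117,30),("scene",263,261.6,155,73,30),("scene",296.2,187.2,-155,73,30),("top",288.6,151.3,125,-80,125),("scene",212,213.6,125,-80,125)]
def f(p,full=False):
    r=[]
    for n,u,v,x,y,z in pts:
        c,s=np.cos(p[2]),np.sin(p[2]); X=[p[0]+(c*x-s*y)/1e3,p[1]+(s*x+c*y)/1e3,z/1e3]
        r+=list(proj(n,X)[0]-[u,v])
    return np.array(r)
s=least_squares(f,[0.45,0,0],loss='soft_l1'); print(s.x); print(f(s.x).reshape(-1,2).round(1))
for nm in ("top","scene"):
    z=np.load(nm+"0.npz"); P=cloud(nm,z['d'])
    for lab,(u,v) in (dict(wormn=(266,181),bare=(271,212),w1=(165,236),w2=(204,240),bench=(250,120),pad=(301,192),deck=(247,200)) if nm=="top" else dict(worn=(248,208),sp=(263,188),w1=(340,212),deck=(270,240))).items(): print(nm,lab,P[v,u].round(4))
    # wheels
    boxes=dict(w1=(158,215,184,245),w2=(192,218,220,247)) if nm=="top" else dict(wL=(320,195,350,232),wR=(358,208,390,250))
    for lab,b in boxes.items():
        Q=necktop(P,z['d'],z['im'],b,.052,.072)
        r=cv2.minAreaRect((Q[:,:2]*1000).astype(np.float32)); print(nm,lab,len(Q),np.median(Q[:,2]),Q[:,:2].mean(0).round(4),r)
        Q=necktop(P,z['d'],z['im'],b,.015,.04); print("tyre",len(Q), cv2.minEnclosingCircle((Q[:,:2]*1000).astype(np.float32)))
E
```

```text
[ 0.52673735 -0.00492731  0.13653025]
[[ 0.4 -1.3]
 [ 0.2 -1. ]
 [ 0.1  0.2]
 [ 0.  -0.4]
 [-0.5 -0.4]
 [ 0.6 -1.8]
 [ 0.8 -1.5]
 [-0.1 -0.7]
 [ 0.6 -0. ]]
top wormn [0.5665 0.0021 0.117 ]
top bare [ 0.4701 -0.0133  0.1205]
top w1 [0.3997 0.3288 0.0245]
top w2 [0.3861 0.196  0.0648]
top bench [0.8015 0.056  0.0023]
top pad [ 0.5215 -0.098   0.1891]
top deck [0.5186 0.0628 0.0307]
top w1 172 0.061417158010798334 [0.4201 0.3137] ((420.50408935546875, 314.5393371582031), (45.4987907409668, 43.62167739868164), 76.87995147705078)
tyre 181 ((421.0279541015625, 314.3635559082031), 36.62839889526367)
top w2 165 0.06128105901714107 [0.4155 0.1996] ((415.6066589355469, 200.20956420898438), (45.002891540527344, 43.321876525878906), 54.106754302978516)
tyre 179 ((415.3375549316406, 199.76907348632812), 35.58075714111328)
scene worn [0.5951 0.0026 0.1182]
scene sp [0.5096 0.0033 0.1218]
scene w1 [0.4364 0.213  0.0561]
scene deck [0.5983 0.0707 0.0259]
scene wL 197 0.06014012907672612 [0.4216 0.1994] ((418.421630859375, 198.07366943359375), (49.00278091430664, 46.86195755004883), 54.25944137573242)
tyre 228 ((420.8907470703125, 199.77871704101562), 36.35077667236328)
scene wR 213 0.06043129738068693 [0.4264 0.3134] ((424.85888671875, 313.5931091308594), (45.4807014465332, 48.42770004272461), 75.28553009033203)
tyre 260 ((426.7052307128906, 313.3276062011719), 36.98588180541992)
```

```bash
cat >> h.py <<'E'
from scipy.spatial.transform import Rotation as Ro
F=np.array([0.52673735,-0.00492731,0.13653025])
def rz(a): return np.array([[np.cos(a),-np.sin(a),0],[np.sin(a),np.cos(a),0],[0,0,1.]])
def feed(p): return np.array([F[0],F[1],0])+rz(F[2])@(np.array(p)/1e3)
def guard(p,a=0): return feed([125,-80,0])+rz(F[2]+a)@(np.array(p)/1e3)
def plan(grasp,R,back=0.18,src=None):
    """increments to put grasp point at 'grasp' with tool rotation R"""
    o=robot.get_obs(); R0=Ro.from_euler('xyz',o['ee_rot']).as_matrix(); p0=o['tool_pos']
    p=np.array(grasp)-back*R[:,2]
    d=R0.T@(p-p0)/0.1; rv=Ro.from_matrix(R0.T@R).as_rotvec()/(np.pi/2)
    return d.round(3),rv.round(3)
def down(yaw): return rz(yaw)@np.diag([1.,-1,-1])
def st():
    o=robot.get_obs(); R=Ro.from_euler('xyz',o['ee_rot']).as_matrix()
    print("t %.2f tcp %s rpy %s grasp %s w %.4f F %s q %s"%(o['time'],o['tool_pos'].round(4),o['ee_rot'].round(3),(o['tool_pos']+.18*R[:,2]).round(4),o['width'],o['wrist_force'].round(1),o['joint_positions'].round(2)))
E
python3 - <<'E'
from h import *
for x in (-155,-125): print(proj("top",[guard([x,-15,193])])[0],proj("scene",[guard([x,-15,193])])[0])
print("grip",guard([-140,-15,177]),proj("top",[guard([-140,-15,193])])[0],proj("scene",[guard([-140,-15,193])]))
print("spA",feed([-55,0,96]),proj("top",[feed([-55,0,96])]),proj("scene",[feed([-55,0,96])]))
print("spB",feed([55,0,104]),proj("top",[feed([55,0,104])]),proj("scene",[feed([55,0,104])]))
st(); print(plan(guard([-140,-15,260]),down(F[2])))
E
```

```text
[302.97119489 195.77330395] [228.84652637 157.52834882]
[301.44228086 185.59869127] [224.50230243 163.97024712]
grip [ 0.52480705 -0.10108486  0.177     ] [302.20524012 190.67603035] [[226.69364038 160.72078844]]
spA [ 0.47224917 -0.01241317  0.096     ] [[270.4857554  212.12711279]] [[264.3009964  185.18606762]]
spB [0.58122553 0.00255855 0.104     ] [[265.80440506 177.12179583]] [[250.66162091 208.45311929]]
t 0.10 tcp [ 0.2291 -0.4999  0.4036] rpy [-3.14 -0.    0.43] grasp [ 0.229  -0.4995  0.2236] w 0.0938 F [ 0.3  0.5 -0.5] q [-1.24  0.09  1.37 -0.    1.68 -0.1 ]
(array([ 4.35 , -2.394, -0.358]), array([-0.001,  0.   ,  0.187]))
```

{"method": "move_arm", "body": {
  "increments": [
    [[1,0.33,-0.18,0,0,0,0],[1,0.67,-0.37,0,0,0,0],[1,1,-0.55,0,0,0,0]]
  ]
}}

```text
time: 0.35
tool_pos: [0.2974, -0.4075, 0.4038]
ee_rot: [-3.14, -0.0, 0.428]
wrist_force: [0.6, -0.4, 0.0]
width: 0.0942
```

{"method": "move_arm", "body": {
  "increments": [
    [[1,0.33,-0.18,0,0,0,0],[1,0.67,-0.37,0,0,0,0],[1,1,-0.55,0,0,0,0]]
  ]
}}

```text
time: 0.6
tool_pos: [0.3658, -0.3149, 0.4042]
ee_rot: [-3.141, 0.0, 0.429]
wrist_force: [1.1, -0.3, -0.1]
width: 0.0942
```

{"method": "move_arm", "body": {
  "increments": [
    [[1,0.33,-0.18,0,0,0,0],[1,0.67,-0.37,0,0,0,0],[1,1,-0.55,0,0,0,0]]
  ]
}}

```text
time: 0.85
tool_pos: [0.4338, -0.2231, 0.4043]
ee_rot: [-3.141, 0.0, 0.43]
wrist_force: [1.5, 0.3, -0.5]
width: 0.0943
```

{"method": "move_arm", "body": {
  "increments": [
    [[1,0.33,-0.18,0,0,0,0.06],[1,0.67,-0.37,0,0,0,0.12],[1,1,-0.55,0,0,0,0.187],[1,1,-0.55,0,0,0,0.187],[1,1,-0.55,0,0,0,0.187]]
  ]
}}

```text
time: 1.27
tool_pos: [0.5018, -0.1317, 0.4039]
ee_rot: [-3.141, 0.002, 0.141]
wrist_force: [-0.1, 0.0, -0.2]
width: 0.0941
```

```bash
python3 - <<'E'
from h import *
st(); print(plan(guard([-140,-15,225]),down(F[2]))); print(plan(guard([-140,-15,177]),down(F[2])))
for n in ("scene","top"):
    im,d=robot.snapshot(n); np.savez(f"{n}1.npz",im=im,d=d)
    crop(im,*( (180,70,310,210) if n=="scene" else (240,140,350,270)),5,n+"1")
E
```

```text
t 1.27 tcp [ 0.5018 -0.1317  0.4039] rpy [-3.141e+00  2.000e-03  1.410e-01] grasp [ 0.5015 -0.1317  0.2239] w 0.0941 F [-0.1  0.  -0.2] q [-0.37  0.02  1.44 -0.    1.68  1.06]
(array([ 0.271, -0.271, -0.012]), array([-0.   ,  0.001,  0.003]))
(array([ 0.272, -0.271,  0.468]), array([-0.   ,  0.001,  0.003]))
```

View pics/scene1.png

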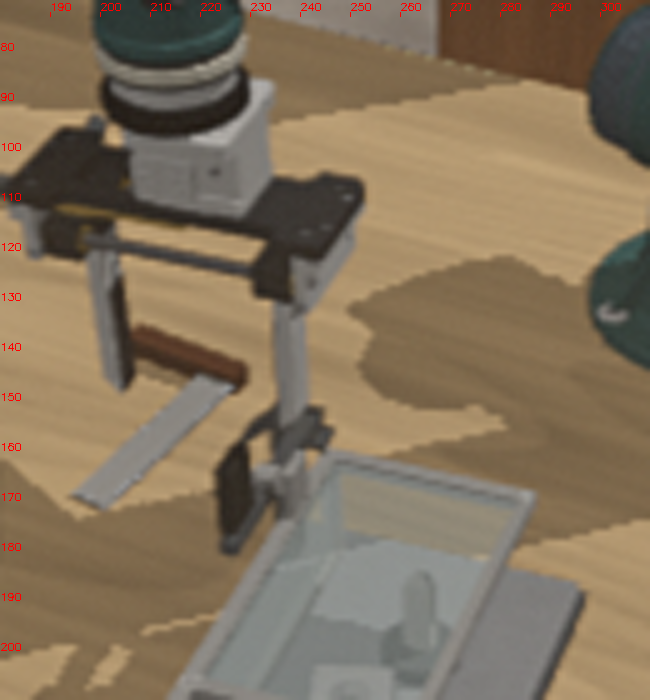

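{"method": "move_arm", "body": {
  "increments": [
    [[1,0.27,-0.27,0,0,0,0],[1,0.27,-0.27,0.2,0,0,0],[1,0.27,-0.27,0.45,0,0,0],[1,0.27,-0.27,0.45,0,0,0]]
  ]
}}

```text
time: 1.7
tool_pos: [0.5227, -0.1039, 0.3544]
ee_rot: [-3.138, 0.009, 0.135]
wrist_force: [-0.9, 0.2, -1.1]
width: 0.0938
```

```bash
python3 - <<'E'
from h import *
st(); print(plan(guard([-140,-15,177]),down(F[2])))
for n in ("scene","top"):
    im,d=robot.snapshot(n); np.savez(f"{n}2.npz",im=im,d=d)
    crop(im,*( (180,90,310,210) if n=="scene" else (240,140,350,270)),5,n+"2")
E
```

```text
t 1.70 tcp [ 0.5227 -0.1039  0.3544] rpy [-3.138  0.009  0.135] grasp [ 0.521  -0.1035  0.1744] w 0.0938 F [-0.9  0.2 -1.1] q [-0.3   0.07  1.49 -0.    1.59  1.13]
(array([ 0.025, -0.025, -0.026]), array([-0.002,  0.006, -0.001]))
```

View pics/scene2.png

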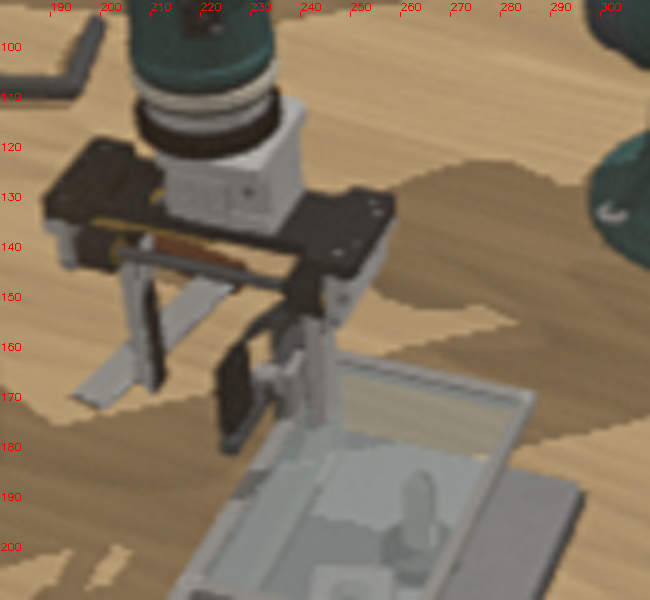

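View pics/top2.png

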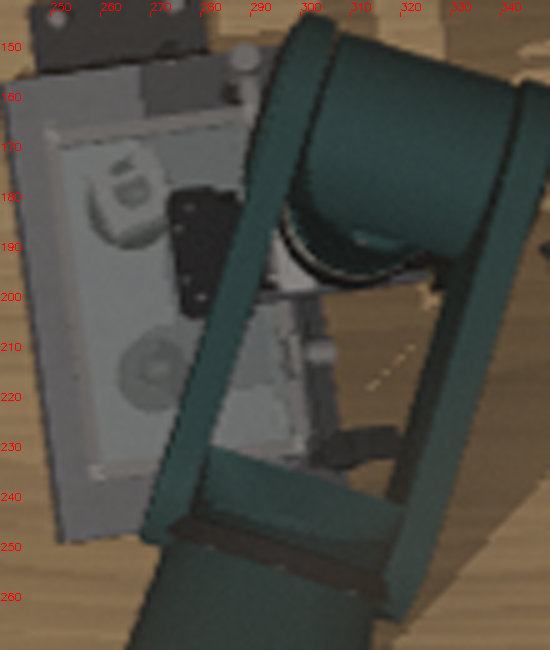

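{"method": "move_arm", "body": {
  "increments": [
    [[1,0.025,-0.025,-0.02,0,0,0],[0,0.025,-0.025,-0.02,0,0,0],[0,0.025,-0.025,-0.02,0,0,0],[0,0.025,-0.025,-0.02,0,0,0],[0,0.025,-0.025,-0.02,0,0,0],[0,0.025,-0.025,-0.02,0,0,0],[0,0.025,-0.025,-0.02,0,0,0],[0,0.025,-0.025,-0.02,0,0,0]]
  ]
}}

```text
time: 2.47
tool_pos: [0.5263, -0.1, 0.3617]
ee_rot: [3.142, 0.0, 0.136]
wrist_force: [-0.2, 0.3, -0.6]
width: 0.0506
```

```bash
python3 - <<'E'
from h import *
st()
for n in ("scene",):
    im,d=robot.snapshot(n); np.savez(f"{n}3.npz",im=im,d=d)
    crop(im,*( (180,90,310,210) if n=="scene" else (240,140,350,270)),5,n+"3")
E
```

```text
t 2.47 tcp [ 0.5263 -0.1     0.3617] rpy [3.142 0.    0.136] grasp [ 0.5263 -0.1001  0.1817] w 0.0506 F [-0.2  0.3 -0.6] q [-0.29  0.07  1.48 -0.    1.6   1.14]
```

View pics/scene3.png

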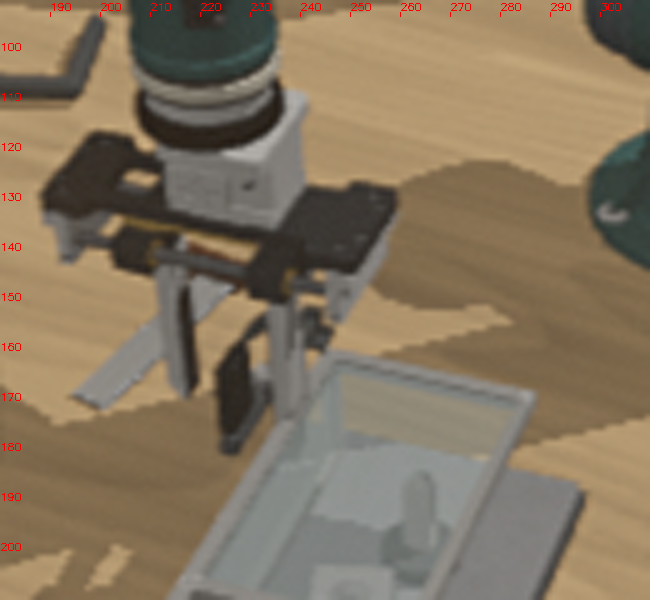

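{"method": "move_arm", "body": {
  "increments": [
    [[0,-0.01,0.01,0.05,0,0,0],[0,-0.01,0.01,0.05,0,0,0],[0,-0.01,0.01,0.05,0,0,0],[0,-0.01,0.01,0.05,0,0,0],[0,-0.01,0.01,0.05,0,0,0],[0,-0.01,0.01,0.05,0,0,0],[0,-0.01,0.01,0.05,0,0,0],[0,-0.01,0.01,0.05,0,0,0]]
  ]
}}

```text
time: 3.18
tool_pos: [0.5255, -0.1015, 0.3567]
ee_rot: [3.141, -0.0, 0.136]
wrist_force: [-0.6, -2.6, -1.0]
width: 0.0121
```

```bash
cat >> h.py <<'E'
def lever(th,a):
    """tool R and grasp point for latch angle th, guard angle a, (guard frame pivot -190,-15,137), gripping at thumb_grip"""
    c,s=np.cos(th),np.sin(th)
    g=[-190+50*c+40*s,-15,137+40*c-50*s]
    Rg=rz(F[2]+a); Ry=np.array([[c,0,s],[0,1,0],[-s,0,c]])
    return guard(g,a), Rg@Ry@np.diag([1.,-1,-1])
E
python3 - <<'E'
from h import *
st()
for th in (0,.1,.2,.3,.35): print(th,plan(*lever(th,0)))
im,d=robot.snapshot("scene"); crop(im,180,90,310,210,5,"scene4")
E
```

```text
t 3.18 tcp [ 0.5255 -0.1015  0.3567] rpy [ 3.141 -0.     0.136] grasp [ 0.5256 -0.1017  0.1767] w 0.0121 F [-0.6 -2.6 -1. ] q [-0.3   0.07  1.49 -0.    1.59  1.14]
0 (array([-0.007, -0.006, -0.003]), array([ 0.001, -0.   , -0.   ]))
0.1 (array([ 0.211, -0.006,  0.058]), array([ 0.001, -0.064, -0.   ]))
0.2 (array([ 0.42 , -0.006,  0.14 ]), array([ 0.001, -0.127, -0.   ]))
0.3 (array([ 0.621, -0.006,  0.243]), array([ 0.001, -0.191, -0.   ]))
0.35 (array([ 0.717, -0.006,  0.302]), array([ 0.001, -0.223, -0.001]))
```

View pics/scene4.png

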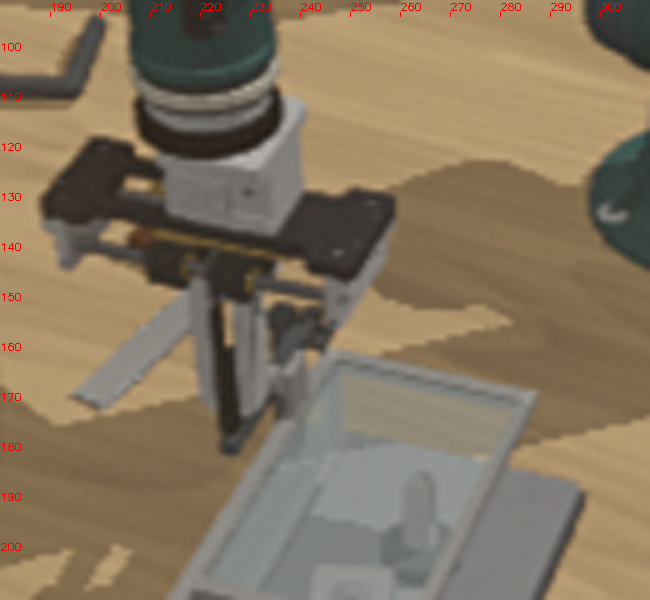

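{"method": "move_arm", "body": {
  "increments": [
    [[0,0.11,0,0.028,0,-0.032,0],[0,0.218,0,0.06,0,-0.064,0],[0,0.324,0,0.1,0,-0.096,0],[0,0.427,0,0.143,0,-0.127,0],[0,0.53,0,0.192,0,-0.159,0],[0,0.628,0,0.246,0,-0.191,0],[0,0.724,0,0.305,0,-0.223,0],[0,0.724,0,0.305,0,-0.223,0]]
  ]
}}

```text
time: 3.9
tool_pos: [0.5983, -0.0916, 0.3248]
ee_rot: [3.141, 0.354, 0.136]
wrist_force: [-2.2, -3.6, 0.5]
width: 0.0112
```

```bash
python3 - <<'E'
from h import *
st()
for a in (0,0.1,.2,.3,.4,.5): print(a,plan(*lever(.35,a)))
im,d=robot.snapshot("scene"); crop(im,180,90,310,210,5,"scene5")
E
```

```text
t 3.90 tcp [ 0.5983 -0.0916  0.3248] rpy [3.141 0.354 0.136] grasp [ 0.5365 -0.1002  0.156 ] w 0.0112 F [-2.2 -3.6  0.5] q [-0.22  0.35  1.23 -0.13  1.89  1.2 ]
0 (array([-0.022, -0.006, -0.01 ]), array([ 0.   ,  0.003, -0.   ]))
0.1 (array([-0.005,  0.061, -0.016]), array([-0.022,  0.003, -0.06 ]))
0.2 (array([ 0.019,  0.125, -0.025]), array([-0.043,  0.003, -0.12 ]))
0.3 (array([ 0.048,  0.187, -0.036]), array([-0.065,  0.003, -0.179]))
0.4 (array([ 0.083,  0.245, -0.048]), array([-0.087,  0.003, -0.239]))
0.5 (array([ 0.123,  0.3  , -0.063]), array([-0.109,  0.003, -0.299]))
```

View pics/scene5.png

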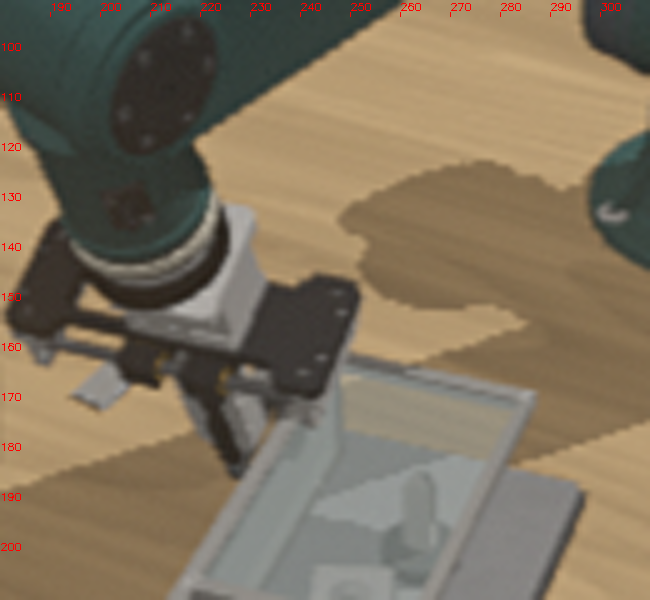

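```bash
cat >> h.py <<'E'
def rel(g0,R0,g1,R1,back=.18):
    p0=g0-back*R0[:,2]; p1=g1-back*R1[:,2]
    return (R0.T@(p1-p0)/.1).round(3).tolist()+(Ro.from_matrix(R0.T@R1).as_rotvec()/(np.pi/2)).round(3).tolist()
E
python3 - <<'E'
from h import *
for a in np.arange(.08,.73,.08): print(round(a,2),rel(*lever(.35,0),*lever(.35,a)))
E
```

```text
0.08 [0.013, 0.054, -0.005, -0.017, 0.0, -0.048]
0.16 [0.031, 0.106, -0.011, -0.035, -0.0, -0.096]
0.24 [0.052, 0.156, -0.019, -0.052, -0.0, -0.144]
0.32 [0.077, 0.205, -0.028, -0.07, 0.0, -0.191]
0.4 [0.105, 0.251, -0.038, -0.087, 0.0, -0.239]
0.48 [0.137, 0.295, -0.05, -0.105, -0.0, -0.287]
0.56 [0.172, 0.336, -0.063, -0.122, -0.0, -0.335]
0.64 [0.21, 0.374, -0.077, -0.14, 0.0, -0.383]
0.72 [0.251, 0.408, -0.091, -0.157, -0.0, -0.431]
```

{"method": "move_arm", "body": {
  "increments": [
    [[0,0.013,0.054,-0.005,-0.017,0,-0.048],[0,0.031,0.106,-0.011,-0.035,0,-0.096],[0,0.052,0.156,-0.019,-0.052,0,-0.144],[0,0.077,0.205,-0.028,-0.07,0,-0.191],[0,0.105,0.251,-0.038,-0.087,0,-0.239],[0,0.137,0.295,-0.05,-0.105,0,-0.287],[0,0.137,0.295,-0.05,-0.105,0,-0.287]]
  ]
}}

```text
time: 4.53
tool_pos: [0.6156, -0.119, 0.3258]
ee_rot: [3.14, 0.348, 0.618]
wrist_force: [-0.4, -0.9, -3.7]
width: 0.0121
```

```bash
python3 - <<'E'
from h import *
st()
for a in (.4,.48,.56): print(a,plan(*lever(.35,a)))
im,d=robot.snapshot("scene"); crop(im,160,90,310,230,5,"scene6")
E
```

```text
t 4.53 tcp [ 0.6156 -0.119   0.3258] rpy [3.14  0.348 0.618] grasp [ 0.5657 -0.1547  0.1565] w 0.0121 F [-0.4 -0.9 -3.7] q [-0.22  0.37  1.21 -0.26  1.79  0.7 ]
0.4 (array([-0.013, -0.062, -0.003]), array([ 0.018, -0.002,  0.049]))
0.48 (array([-0.004, -0.008, -0.006]), array([ 0.001, -0.002,  0.001]))
0.56 (array([ 0.009,  0.046, -0.011]), array([-0.016, -0.001, -0.047]))
```

View pics/scene6.png

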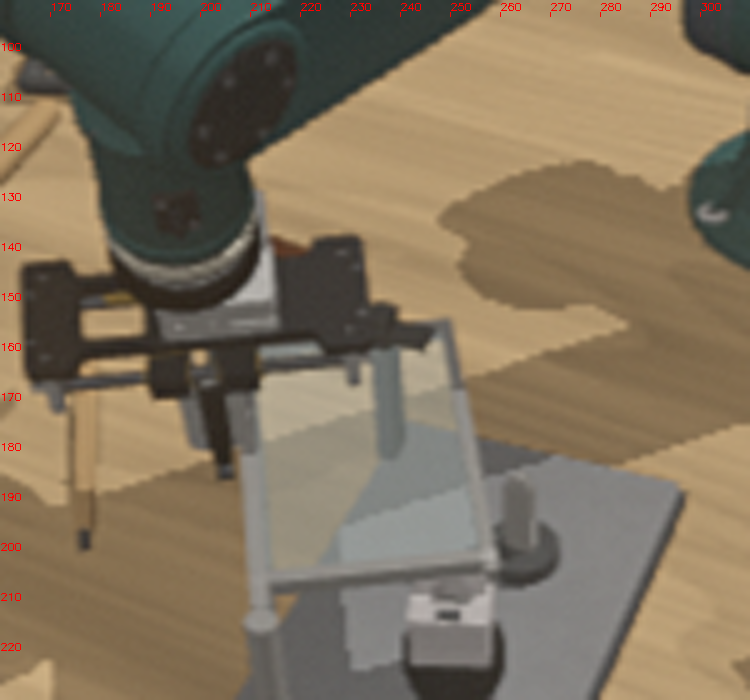

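{"method": "move_arm", "body": {
  "increments": [
    [[0,0.013,0.054,-0.005,-0.017,0,-0.048],[0,0.031,0.106,-0.011,-0.035,0,-0.096],[0,0.052,0.156,-0.019,-0.052,0,-0.144],[0,0.077,0.205,-0.028,-0.07,0,-0.191],[0,0.105,0.251,-0.038,-0.087,0,-0.239],[0,0.137,0.295,-0.05,-0.105,0,-0.287]]
  ]
}}

```text
time: 5.08
tool_pos: [0.6442, -0.1343, 0.3256]
ee_rot: [-3.141, 0.349, 1.097]
wrist_force: [0.3, -1.9, -3.6]
width: 0.0119
```

{"method": "move_arm", "body": {
  "increments": [
    [[0,0.013,0.054,-0.005,-0.017,0,-0.048],[0,0.031,0.106,-0.011,-0.035,0,-0.096],[0,0.052,0.156,-0.019,-0.052,0,-0.144],[0,0.077,0.205,-0.028,-0.07,0,-0.191],[0,0.105,0.251,-0.038,-0.087,0,-0.239],[0,0.137,0.295,-0.05,-0.105,0,-0.287],[0,0.137,0.295,-0.05,-0.105,0,-0.287],[0,0.137,0.295,-0.05,-0.105,0,-0.287]]
  ]
}}

```text
time: 5.75
tool_pos: [0.677, -0.135, 0.3255]
ee_rot: [-3.142, 0.35, 1.574]
wrist_force: [2.1, -3.8, -4.1]
width: 0.012
```

```bash
python3 - <<'E'
from h import *
st()
print(plan(*lever(.35,1.44)),plan(*lever(.35,1.36)))
for a in (.28,.21,.14,.07,0.0): print(a,rel(*lever(.35,1.44),*lever(a,1.44)))
im,d=robot.snapshot("scene"); crop(im,140,90,310,230,4,"scene7")
im,d=robot.snapshot("top"); np.savez("top7.npz",im=im,d=d);crop(im,240,130,400,270,4,"top7")
E
```

```text
t 5.75 tcp [ 0.677  -0.135   0.3255] rpy [-3.142  0.35   1.574] grasp [ 0.6772 -0.1966  0.1564] w 0.0120 F [ 2.1 -3.8 -4.1] q [-0.21  0.41  1.15 -0.34  1.51 -0.2 ]
(array([-0.001, -0.002, -0.01 ]), array([-0.001, -0.   , -0.002])) (array([-0.01 , -0.056, -0.007]), array([ 0.017, -0.   ,  0.046]))
0.28 [-0.155, 0.0, -0.03, -0.0, 0.045, -0.0]
0.21 [-0.312, 0.0, -0.048, -0.0, 0.089, -0.0]
0.14 [-0.47, 0.0, -0.056, -0.0, 0.134, -0.0]
0.07 [-0.627, 0.0, -0.052, -0.0, 0.178, -0.0]
0.0 [-0.785, 0.0, -0.038, -0.0, 0.223, -0.0]
```

View pics/scene7.png

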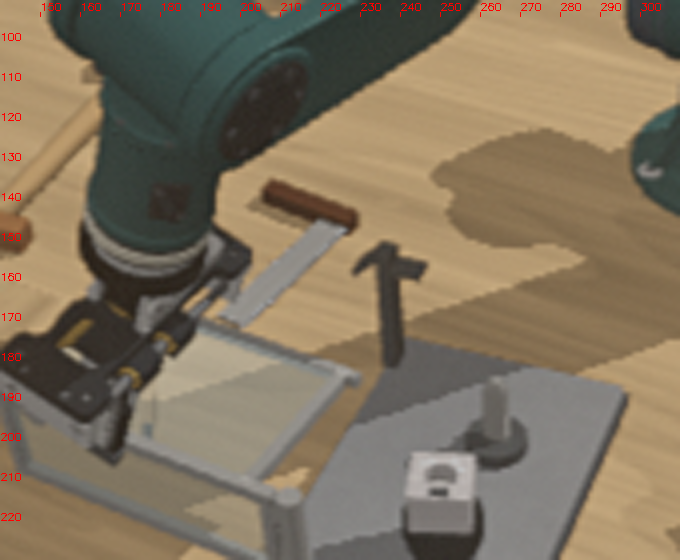

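View pics/top7.png

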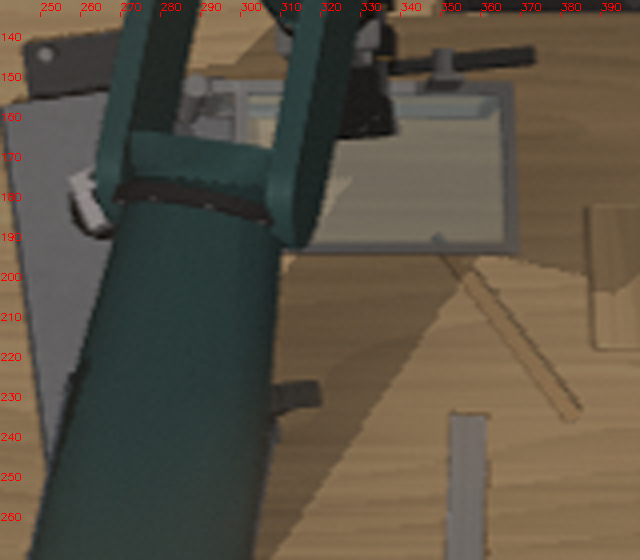

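{"method": "move_arm", "body": {
  "increments": [
    [[0,-0.155,0,-0.03,0,0.045,0],[0,-0.312,0,-0.048,0,0.089,0],[0,-0.47,0,-0.056,0,0.134,0],[0,-0.627,0,-0.052,0,0.178,0],[0,-0.785,0,-0.038,0,0.223,0],[0.3,-0.785,0,-0.038,0,0.223,0],[0.6,-0.785,0,-0.038,0,0.223,0],[0.6,-0.785,0,-0.038,0,0.223,0]]
  ]
}}

```text
time: 6.52
tool_pos: [0.6778, -0.2062, 0.3577]
ee_rot: [3.14, 0.002, 1.577]
wrist_force: [1.3, 0.1, 0.2]
width: 0.0285
```

{"method": "move_arm", "body": {
  "increments": [
    [[0.6,0,0,-0.3,0,0,0],[0.8,0,0,-0.7,0,0,0],[1,0,0,-0.7,0,0,0]]
  ]
}}

```text
time: 6.77
tool_pos: [0.6777, -0.2049, 0.4371]
ee_rot: [3.127, 0.007, 1.578]
wrist_force: [-0.4, -0.1, 2.3]
width: 0.0485
```

{"method": "move_arm", "body": {
  "increments": [
    [[1,-0.1,-0.3,0,0,0,0],[1,-0.3,-0.7,0,0,0,0],[1,-0.5,-1,0,0,0,0],[1,-0.5,-1,0,0,0,0]]
  ]
}}

```text
time: 7.1
tool_pos: [0.574, -0.2587, 0.428]
ee_rot: [-3.14, 0.004, 1.573]
wrist_force: [0.8, 0.6, 0.8]
width: 0.075
```

```bash
python3 - <<'E'
from h import *
st()
im,d=robot.snapshot("scene"); np.savez("scene8.npz",im=im,d=d); crop(im,220,170,310,260,8,"scene8")
im,d=robot.snapshot("top"); np.savez("top8.npz",im=im,d=d);crop(im,235,130,370,260,5,"top8")
E
```

```text
t 7.10 tcp [ 0.574  -0.2587  0.428 ] rpy [-3.14   0.004  1.573] grasp [ 0.5737 -0.2594  0.248 ] w 0.0750 F [0.8 0.6 0.8] q [-0.51  0.26  1.12 -0.    1.76 -0.52]
```

View pics/scene8.png

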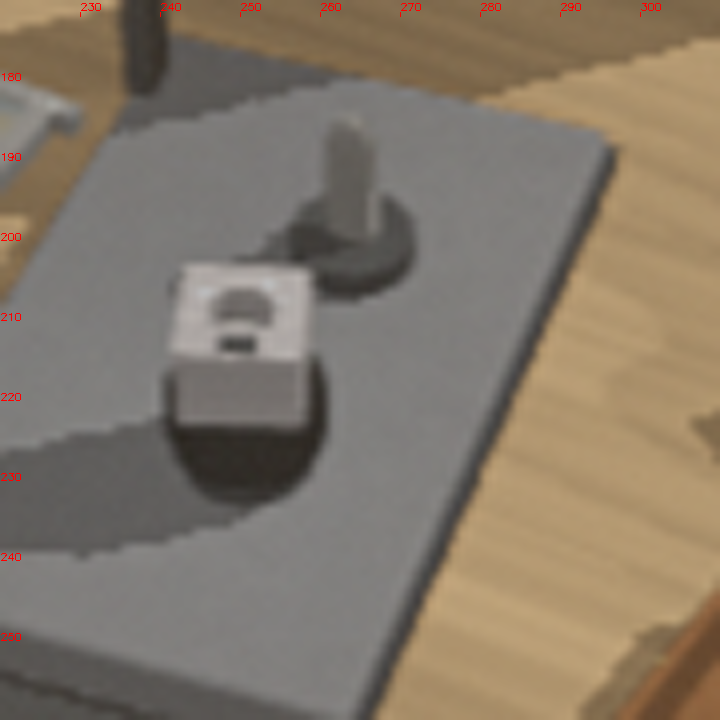

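View pics/top8.png

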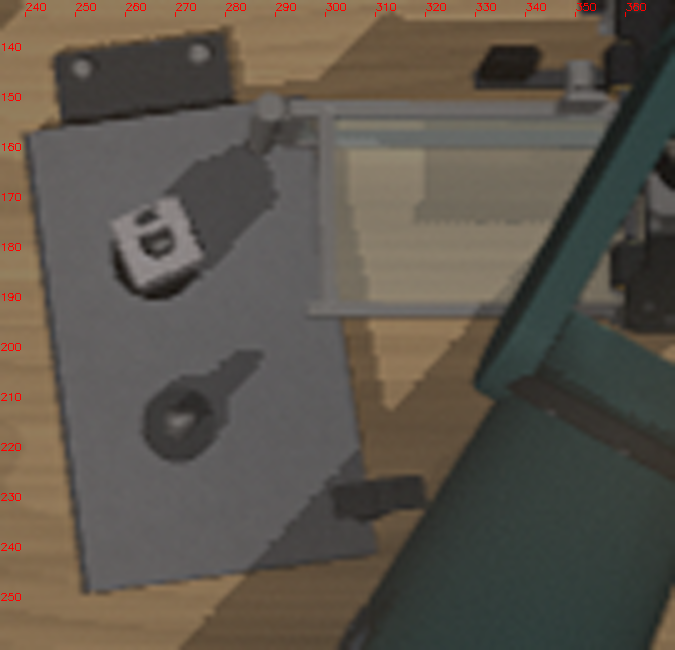

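```bash
python3 - <<'E'
from h import *
t=np.load("top8.npz"); s=np.load("scene8.npz")
for n in ("top","scene"):
    K,R,tt=cam(n); print(n,"C",-R.T@tt)
a=t['im'][203:224,260:282]; b=s['im'][180:210,250:275]; c=t['im'][165:192,255:280]
def up(i,k): return cv2.resize(np.clip(i[:,:,::-1].astype(float)*1.6,0,255).astype(np.uint8),None,fx=k,fy=k,interpolation=cv2.INTER_NEAREST)
A=up(a,14);B=up(b,14)
H=max(A.shape[0],B.shape[0]); o=np.zeros((H,A.shape[1]+B.shape[1],3),np.uint8); o[:A.shape[0],:A.shape[1]]=A; o[:B.shape[0],A.shape[1]:]=B
cv2.imwrite("pics/sp8.png",o)
for nm,z,boxes in (("top",t,dict(worn=(250,160,285,195))),("scene",s,dict(worn=(235,195,265,230)))):
    P=cloud(nm,z['d'])
    for lab,bx in boxes.items():
        Q=necktop(P,z['d'],z['im'],bx,.095,.115); print(nm,len(Q),Q.mean(0).round(4),cv2.minAreaRect((Q[:,:2]*1000).astype(np.float32)))
    bx=(262,203,284,224) if nm=="top" else (255,178,280,212)
    Q=necktop(P,z['d'],z['im'],bx,.08,.105); print("spA top",len(Q),Q.round(4).tolist() if len(Q)<25 else Q.mean(0))
    # hi-res: collar annulus
    Q=necktop(P,z['d'],z['im'],bx,.036,.05); print("collar",len(Q),cv2.minEnclosingCircle((Q[:,:2]*1000).astype(np.float32)))
E
```

```text
top C [0.34032243 0.02436769 1.3542453 ]
scene C [1.26870889 0.41368212 0.91097449]
top 179 [0.5799 0.0011 0.1032] ((579.6729125976562, 1.0891036987304688), (44.346435546875, 44.154964447021484), 23.367612838745117)
spA top 27 [ 0.46817535 -0.01377472  0.09230166]
collar 138 ((474.0854797363281, -11.146482467651367), 27.798095703125)
scene 207 [0.5853 0.0011 0.1027] ((583.3051147460938, -0.15324783325195312), (48.96290588378906, 44.15380859375), 23.36227035522461)
spA top 70 [ 0.51335538 -0.00309019  0.094135  ]
collar 131 ((475.6819763183594, -15.46318244934082), 25.162126541137695)
```

View pics/sp8.png

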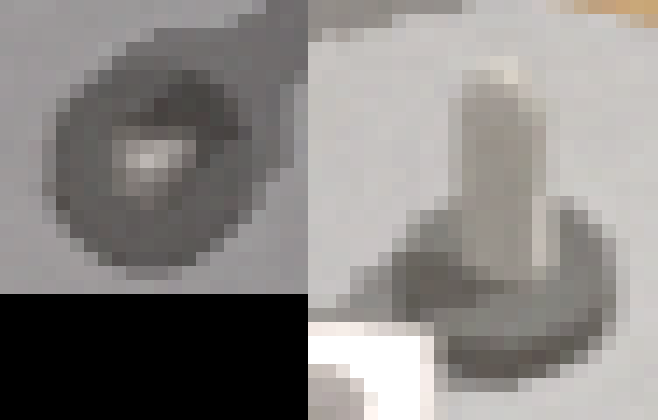

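```bash
python3 - <<'E'
from h import *
t=np.load("top8.npz"); s=np.load("scene8.npz")
q=[(320,65),(705,110),(680,335),(290,285)]
W=[onz("top",(100+x/6-.42,140+y/6-.42),.04) for x,y in q]; print(np.round(W,4)); C=np.mean(W,0); print("crate top",C)
q=[(150,237),(512,408),(412,583),(37,382)]
W=[onz("scene",(285+x/5-.4,190+y/5-.4),.04) for x,y in q]; print(np.round(W,4)); print("crate scene",np.mean(W,0))
for nm,z,b in (("top",t,(140,140,225,205)),("scene",s,(285,230,400,315))):
    P=cloud(nm,z['d']); Q=necktop(P,z['d'],z['im'],b,.03,.05); print(nm,len(Q),cv2.minAreaRect((Q[:,:2]*1000).astype(np.float32)))
# shaft flat
P=cloud("scene",s['d'])
Q=necktop(P,s['d'],s['im'],(255,178,280,212),.05,.09)
K,R,tt=cam("scene"); 
m=(s['d']>0); v,u=np.nonzero((P[...,2]>.05)&(P[...,2]<.088)&(P[...,0]>.44)&(P[...,0]<.5)&(abs(P[...,1]+.012)<.02))
for vv in sorted(set(v)): 
    k=v==vv; print(vv,[(int(a),*(P[vv,a]*1000).round(0).astype(int)) for a in u[k]])
st(); g=np.array([.581,.001,.15]); print(plan(g,down(.408)))
E
```

```text
[[0.682  0.3771 0.04  ]
 [0.6575 0.163  0.04  ]
 [0.5318 0.174  0.04  ]
 [0.5583 0.3879 0.04  ]]
crate top [0.60738308 0.27549818 0.04      ]
[[0.5433 0.1805 0.04  ]
 [0.5654 0.3883 0.04  ]
 [0.6866 0.3741 0.04  ]
 [0.6612 0.1666 0.04  ]]
crate scene [0.61411456 0.27737941 0.04      ]
top 457 ((640.6243896484375, 274.489990234375), (218.21173095703125, 186.88629150390625), 83.31721496582031)
scene 944 ((607.5650024414062, 274.4584045410156), (243.63424682617188, 307.915283203125), 32.3800163269043)
188 [(260, np.int64(480), np.int64(-23), np.int64(87))]
189 [(260, np.int64(475), np.int64(-26), np.int64(77)), (261, np.int64(478), np.int64(-21), np.int64(82)), (262, np.int64(479), np.int64(-17), np.int64(85)), (263, np.int64(480), np.int64(-13), np.int64(88)), (264, np.int64(477), np.int64(-11), np.int64(86)), (266, np.int64(472), np.int64(-7), np.int64(83))]
190 [(260, np.int64(480), np.int64(-23), np.int64(78)), (261, np.int64(481), np.int64(-19), np.int64(81)), (262, np.int64(480), np.int64(-16), np.int64(81)), (263, np.int64(479), np.int64(-13), np.int64(82)), (264, np.int64(477), 
[... 2134 characters left out ...]
), (265, np.int64(477), np.int64(-8), np.int64(58)), (266, np.int64(474), np.int64(-6), np.int64(56))]
197 [(262, np.int64(480), np.int64(-17), np.int64(53)), (263, np.int64(479), np.int64(-14), np.int64(54)), (264, np.int64(480), np.int64(-10), np.int64(55)), (265, np.int64(477), np.int64(-8), np.int64(54)), (266, np.int64(473), np.int64(-7), np.int64(52))]
198 [(264, np.int64(479), np.int64(-10), np.int64(50)), (265, np.int64(479), np.int64(-7), np.int64(52))]
t 7.20 tcp [ 0.5773 -0.2568  0.428 ] rpy [3.139e+00 2.000e-03 1.576e+00] grasp [ 0.5777 -0.2571  0.248 ] w 0.0829 F [0.5 0.4 0.3] q [-0.51  0.27  1.12 -0.    1.75 -0.51]
(array([2.579, 0.048, 0.976]), array([ 0.002, -0.   ,  0.744]))
```

{"method": "move_arm", "body": {
  "increments": [
    [[1,0.3,0,0,0,0,0],[1,0.6,0,0,0,0,0],[1,0.86,0,0,0,0,0]]
  ]
}}

```text
time: 7.45
tool_pos: [0.5785, -0.1689, 0.427]
ee_rot: [3.14, 0.0, 1.578]
wrist_force: [0.0, -0.0, 0.5]
width: 0.0937
```

{"method": "move_arm", "body": {
  "increments": [
    [[1,0.3,0,0,0,0,0],[1,0.6,0,0,0,0,0],[1,0.86,0,0,0,0,0]]
  ]
}}

```text
time: 7.7
tool_pos: [0.5778, -0.082, 0.4271]
ee_rot: [3.14, 0.0, 1.58]
wrist_force: [0.3, -0.2, -0.2]
width: 0.0937
```

{"method": "move_arm", "body": {
  "increments": [
    [[1,0.2,0,0,0,0,0.07],[1,0.4,0,0.1,0,0,0.14],[1,0.6,0.02,0.2,0,0,0.22],[1,0.86,0.05,0.3,0,0,0.3],[1,0.86,0.05,0.4,0,0,0.38],[1,0.86,0.05,0.5,0,0,0.46],[1,0.86,0.05,0.5,0,0,0.54],[1,0.86,0.05,0.5,0,0,0.6]]
  ]
}}

```text
time: 8.37
tool_pos: [0.5822, 0.0028, 0.3757]
ee_rot: [-3.141, 0.0, 0.632]
wrist_force: [-0.3, -0.3, 0.7]
width: 0.094
```

{"method": "move_arm", "body": {
  "increments": [
    [[1,0,0,0,0,0,0.07],[1,0,0,0,0,0,0.144],[1,0,0,0,0,0,0.144],[1,0,0,0,0,0,0.144]]
  ]
}}

```text
time: 8.7
tool_pos: [0.5822, 0.0019, 0.3768]
ee_rot: [3.141, -0.001, 0.413]
wrist_force: [-0.2, 0.7, -0.2]
width: 0.0938
```

```bash
python3 - <<'E'
from h import *
st(); g=np.array([.581,.001,.15]); print(plan(g,down(.408))); g[2]=.0935; print(plan(g,down(.408)))
im,d=robot.snapshot("scene"); crop(im,215,130,315,260,5,"scene9")
E
```

```text
t 8.70 tcp [0.5822 0.0019 0.3768] rpy [ 3.141e+00 -1.000e-03  4.130e-01] grasp [0.5824 0.0018 0.1968] w 0.0938 F [-0.2  0.7 -0.2] q [-0.09  0.17  1.34 -0.    1.64  1.06]
(array([-0.015,  0.003,  0.468]), array([ 0.001, -0.001,  0.003]))
(array([-0.015,  0.002,  1.033]), array([ 0.001, -0.001,  0.003]))
```

View pics/scene9.png

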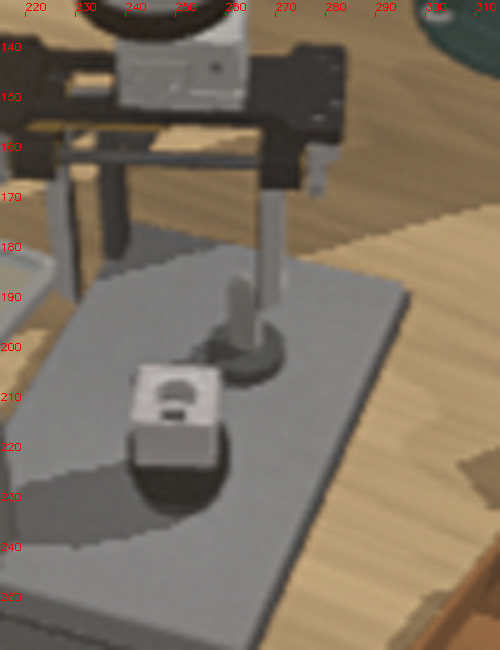

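{"method": "move_arm", "body": {
  "increments": [
    [[1,-0.015,0,0.3,0,0,0.003],[1,-0.015,0,0.6,0,0,0.003],[1,-0.015,0,0.8,0,0,0.003],[1,-0.015,0,1,0,0,0.003],[1,-0.015,0,1,0,0,0.003]]
  ]
}}

```text
time: 9.17
tool_pos: [0.5791, 0.0003, 0.2714]
ee_rot: [-3.138, 0.008, 0.405]
wrist_force: [-1.4, 0.4, -0.0]
width: 0.0941
```

{"method": "move_arm", "body": {
  "increments": [
    [[0.7,0,0,0.02,0,0,0],[0.4,0,0,0.02,0,0,0],[0,0,0,0.02,0,0,0],[0,0,0,0.02,0,0,0],[0,0,0,0.02,0,0,0],[0,0,0,0.02,0,0,0],[0,0,0,0.02,0,0,0],[0,0,0,0.02,0,0,0]]
  ]
}}

```text
time: 9.83
tool_pos: [0.5804, -0.0001, 0.275]
ee_rot: [-3.141, -0.001, 0.403]
wrist_force: [-0.0, 2.1, 1.7]
width: 0.0445
```

```bash
python3 - <<'E'
from h import *
st()
E
```

```text
t 9.83 tcp [ 5.804e-01 -1.000e-04  2.750e-01] rpy [-3.141e+00 -1.000e-03  4.030e-01] grasp [0.5806 0.     0.095 ] w 0.0445 F [-0.   2.1  1.7] q [-0.1   0.21  1.49  0.    1.44  1.07]
```

{"method": "move_arm", "body": {
  "increments": [
    [[0,0.02,0,0,0,0,0],[0,0.04,0,0,0,0,0],[0,0.04,0,0,0,0,0],[0,0.04,0,0,0,0,0]]
  ]
}}

```text
time: 10.17
tool_pos: [0.5827, 0.0007, 0.275]
ee_rot: [-3.141, 0.007, 0.403]
wrist_force: [-9.6, -1.6, 6.8]
width: 0.0439
```

{"method": "move_arm", "body": {
  "increments": [
    [[0,-0.04,0,0,0,0,0],[0,-0.08,0,0,0,0,0],[0,-0.08,0,0,0,0,0],[0,-0.08,0,0,0,0,0]]
  ]
}}

```text
time: 10.5
tool_pos: [0.578, -0.0011, 0.275]
ee_rot: [3.141, -0.007, 0.403]
wrist_force: [5.8, 3.9, -1.5]
width: 0.0437
```

{"method": "move_arm", "body": {
  "increments": [
    [[0,0.04,0.02,0,0,0,0],[0,0.04,0.04,0,0,0,0],[0,0.04,0.04,0,0,0,0],[0,0.04,0.04,0,0,0,0]]
  ]
}}

```text
time: 10.83
tool_pos: [0.5807, -0.0019, 0.275]
ee_rot: [-3.135, 0.002, 0.404]
wrist_force: [-6.8, 9.0, 7.0]
width: 0.0438
```

{"method": "move_arm", "body": {
  "increments": [
    [[0,0,-0.04,0,0,0,0],[0,0,-0.08,0,0,0,0],[0,0,-0.08,0,0,0,0],[0,0,-0.08,0,0,0,0]]
  ]
}}

```text
time: 11.17
tool_pos: [0.5791, 0.003, 0.275]
ee_rot: [3.14, -0.001, 0.403]
wrist_force: [-0.7, -1.5, 3.7]
width: 0.044
```

{"method": "move_arm", "body": {
  "increments": [
    [[0,0,0.04,0,0,0,0],[0,0,0.04,0,0,0,0],[0,0,0.04,0,0,0,0]]
  ]
}}

```text
time: 11.42
tool_pos: [0.5806, -0.0, 0.2749]
ee_rot: [-3.14, -0.001, 0.403]
wrist_force: [-1.7, 3.6, 4.5]
width: 0.0438
```

{"method": "move_arm", "body": {
  "increments": [
    [[0,0,0,-0.1,0,0,0],[0,0,0,-0.25,0,0,0],[0,0,0,-0.4,0,0,0],[0,0,0,-0.6,0,0,0],[0,0,0,-0.8,0,0,0],[0,0,0,-0.8,0,0,0]]
  ]
}}

```text
time: 11.92
tool_pos: [0.5813, -0.0008, 0.3587]
ee_rot: [3.137, -0.007, 0.402]
wrist_force: [1.1, -0.1, -1.0]
width: 0.0437
```

```bash
python3 - <<'E'
from h import *
st(); print(plan([.602,.226,.175],down(.403)))
im,d=robot.snapshot("scene"); crop(im,215,130,315,260,5,"scene10")
t=np.load("top8.npz")
a=t['im'][200:228,256:288]; cv2.imwrite("pics/col.png",cv2.resize(np.clip(a[:,:,::-1]*1.8,0,255).astype(np.uint8),None,fx=20,fy=20,interpolation=cv2.INTER_CUBIC))
def circ(c,r,z): 
    th=np.linspace(0,2*np.pi,100); return np.c_[c[0]+r*np.cos(th),c[1]+r*np.sin(th),np.full(100,z)]
for c in ([.4713,-.014],[.4722,-.0124]):
  for z in (.030,.042):
    p=proj("top",circ(c,.024,z)); print(c,z,"u",p[:,0].min().round(1),p[:,0].max().round(1),"v",p[:,1].min().round(1),p[:,1].max().round(1))
  print("top",proj("top",[[*c,.096]]), proj("scene",[[*c,.096]]))
E
```

```text
t 11.92 tcp [ 0.5813 -0.0008  0.3587] rpy [ 3.137 -0.007  0.402] grasp [ 0.5827 -0.0011  0.1787] w 0.0437 F [ 1.1 -0.1 -1. ] q [-0.1   0.17  1.37 -0.    1.59  1.07]
(array([ 1.079, -2.006,  0.034]), array([ 0.003, -0.004, -0.   ]))
[0.4713, -0.014] 0.03 u 263.0 277.7 v 207.2 221.9
[0.4713, -0.014] 0.042 u 263.1 277.9 v 206.8 221.6
top [[270.99679008 212.43458321]] [[263.97174805 184.82835957]]
[0.4722, -0.0124] 0.03 u 262.5 277.2 v 206.9 221.6
[0.4722, -0.0124] 0.042 u 262.6 277.4 v 206.5 221.3
top [[270.48149816 212.14286058]] [[264.31275565 185.1774117 ]]
```

View pics/scene10.png

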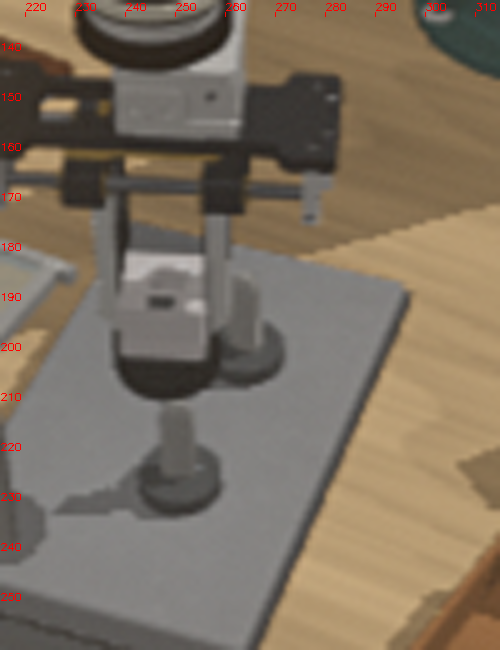

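View pics/col.png

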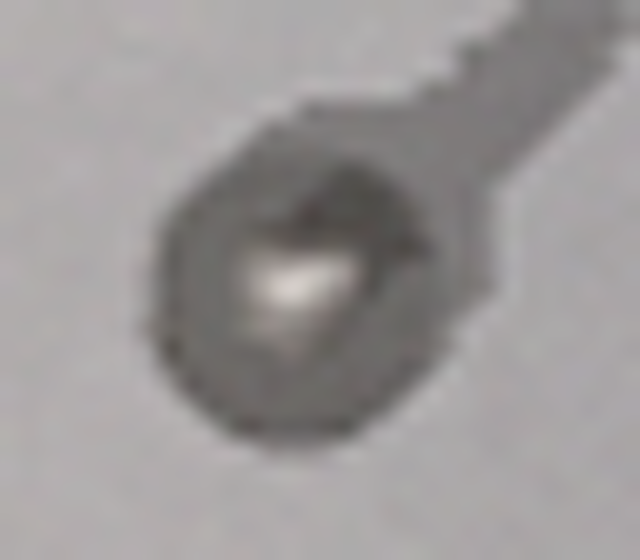

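{"method": "move_arm", "body": {
  "increments": [
    [[0,0.18,-0.33,0,0,0,0],[0,0.36,-0.67,0,0,0,0],[0,0.54,-1,0,0,0,0]]
  ]
}}

```text
time: 12.22
tool_pos: [0.5907, 0.1132, 0.3518]
ee_rot: [-3.141, 0.003, 0.4]
wrist_force: [0.9, -1.3, -2.0]
width: 0.0438
```

{"method": "move_arm", "body": {
  "increments": [
    [[0,0.18,-0.33,0,0,0,0],[0,0.36,-0.67,0,0,0,0],[0,0.54,-1,0,0,0,0],[0,0.54,-1,0,0,0,0]]
  ]
}}

```text
time: 12.55
tool_pos: [0.6006, 0.2322, 0.3508]
ee_rot: [-3.137, 0.003, 0.41]
wrist_force: [-0.4, -0.8, -2.5]
width: 0.0439
```

{"method": "move_arm", "body": {
  "increments": [
    [[0,0,0,0.25,0,0,0],[0,0,0,0.5,0,0,0],[0,0,0,0.75,0,0,0],[0,0,0,0.85,0,0,0],[0,0,0,0.85,0,0,0]]
  ]
}}

```text
time: 12.97
tool_pos: [0.5999, 0.2252, 0.2631]
ee_rot: [-3.141, 0.011, 0.403]
wrist_force: [-0.8, 0.1, -3.2]
width: 0.0433
```

```bash
python3 - <<'E'
from h import *
st(); print(plan([.602,.226,.062],down(.403)))
im,d=robot.snapshot("scene"); crop(im,285,150,405,315,4,"scene11")
E
```

```text
t 12.97 tcp [0.5999 0.2252 0.2631] rpy [-3.141  0.011  0.403] grasp [0.5981 0.2246 0.0831] w 0.0433 F [-0.8  0.1 -3.2] q [ 0.27  0.35  1.34 -0.    1.46  1.44]
(array([0.024, 0.001, 0.211]), array([-0.   ,  0.007, -0.   ]))
```

View pics/scene11.png

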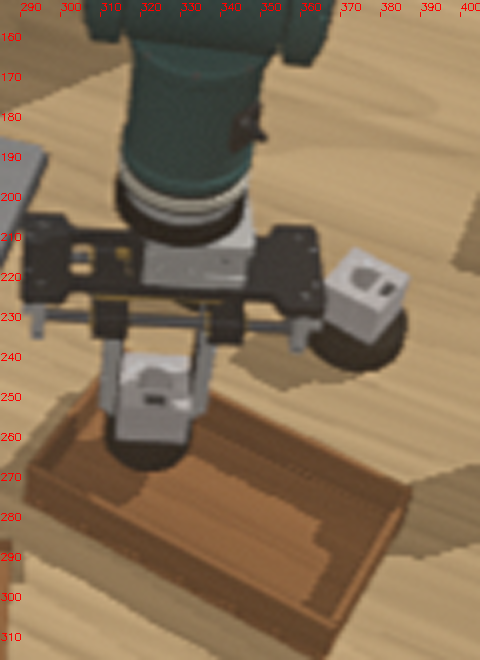

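{"method": "move_arm", "body": {
  "increments": [
    [[0,0.01,0,0.1,0,0,0],[0,0.01,0,0.17,0,0,0],[0,0.01,0,0.22,0,0,0],[0,0.01,0,0.22,0,0,0],[0,0.01,0,0.22,0,0,0]]
  ]
}}

```text
time: 13.43
tool_pos: [0.6023, 0.2263, 0.2475]
ee_rot: [3.141, -0.0, 0.403]
wrist_force: [0.2, 0.2, -2.7]
width: 0.044
```

{"method": "move_arm", "body": {
  "increments": [
    [[0.6,0,0,0,0,0,0],[0.6,0,0,0,0,0,0],[0.6,0,0,0,0,0,0],[0.6,0,0,-0.3,0,0,0],[0.7,0,0,-0.7,0,0,0],[0.8,0,0,-1,0,0,0],[1,0,0,-1,0,0,0],[1,0,0,-1,0,0,0]]
  ]
}}

```text
time: 14.1
tool_pos: [0.6027, 0.2265, 0.3519]
ee_rot: [3.14, -0.008, 0.403]
wrist_force: [-0.4, 0.8, -0.5]
width: 0.0795
```

```bash
python3 - <<'E'
from h import *
st(); 
im,d=robot.snapshot("scene"); crop(im,285,170,405,315,4,"scene12")
im,d=robot.snapshot("top"); np.savez("top12.npz",im=im,d=d); crop(im,100,140,290,270,4,"top12")
E
```

```text
t 14.10 tcp [0.6027 0.2265 0.3519] rpy [ 3.14  -0.008  0.403] grasp [0.6042 0.2268 0.1719] w 0.0795 F [-0.4  0.8 -0.5] q [ 0.27  0.31  1.22 -0.    1.61  1.44]
```

View pics/scene12.png

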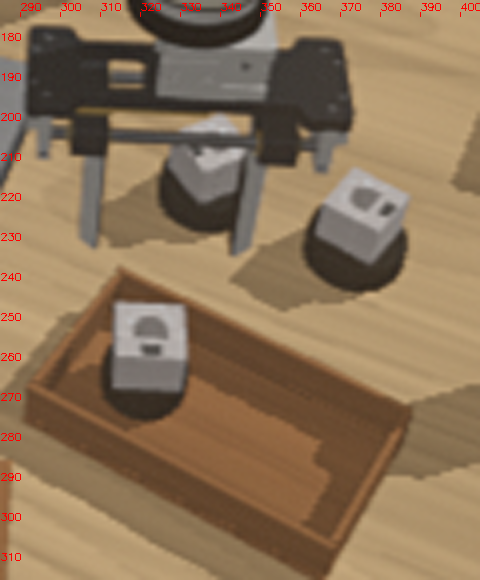

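View pics/top12.png

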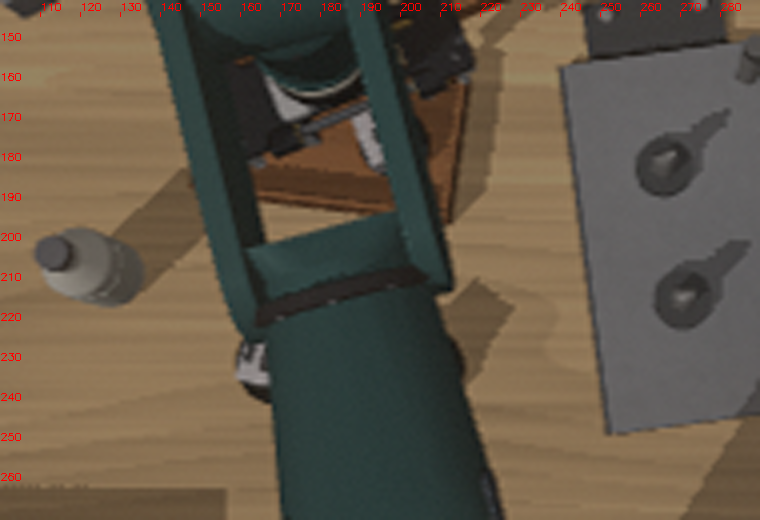

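```bash
python3 - <<'E'
from h import *
st(); print(plan([.4156,.2002,.172],down(.403)), plan([.4156,.2002,.172],down(.946)))
def circ(c,r,z): 
    th=np.linspace(0,2*np.pi,100); return np.c_[c[0]+r*np.cos(th),c[1]+r*np.sin(th),np.full(100,z)]
for c in ([.4713,-.014],[.5803,.001]):
  for z in (.030,.042):
    p=proj("top",circ(c,.024,z)); print(c,z,"u",p[:,0].min().round(1),p[:,0].max().round(1),"v",p[:,1].min().round(1),p[:,1].max().round(1))
  print("top",proj("top",[[*c,.096]]))
a=np.load("top12.npz")['im'][165:228,250:290]; cv2.imwrite("pics/col2.png",cv2.resize(np.clip(a[:,:,::-1]*1.8,0,255).astype(np.uint8),None,fx=9,fy=9,interpolation=cv2.INTER_CUBIC))
E
```

```text
t 14.20 tcp [0.6021 0.2263 0.347 ] rpy [3.141 0.    0.403] grasp [0.602  0.2262 0.167 ] w 0.0876 F [-0.4 -0.4 -0.2] q [ 0.27  0.31  1.22 -0.    1.61  1.44]
(array([-1.818, -0.491, -0.05 ]), array([ 0.,  0., -0.])) (array([-1.818, -0.491, -0.05 ]), array([ 0.   ,  0.   , -0.346]))
[0.4713, -0.014] 0.03 u 263.0 277.7 v 207.2 221.9
[0.4713, -0.014] 0.042 u 263.1 277.9 v 206.8 221.6
top [[270.99679008 212.43458321]]
[0.5803, 0.001] 0.03 u 258.6 273.1 v 174.5 188.8
[0.5803, 0.001] 0.042 u 258.6 273.3 v 173.8 188.2
top [[266.25344521 177.89479206]]
```

View pics/col2.png

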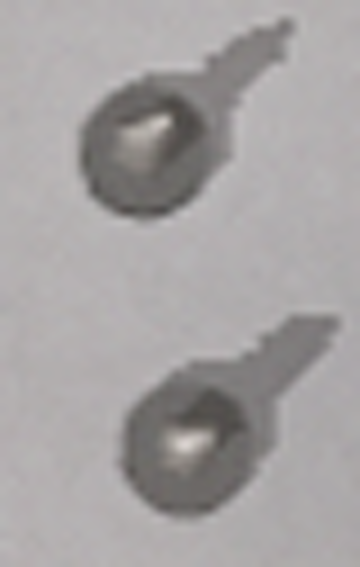

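```bash
python3 - <<'E'
from h import *
D=[];I=[]
for i in range(12):
    im,d=robot.snapshot("scene"); D.append(d); I.append(im)
D=np.array(D); print("noise",np.std(D[:,195,263]))
d=np.median(D,0); im=np.mean(I,0)
np.savez("scene13.npz",d=d,im=im)
P=cloud("scene",d)
for nm,c in (("A",(.4713,-.014)),("B",(.5803,.001))):
    m=(np.hypot(P[...,0]-c[0]-.003,P[...,1]-c[1])<.02)&(P[...,2]>.047)&(P[...,2]<.086)
    v,u=np.nonzero(m); Q=P[m]
    for uu in sorted(set(u)):
        k=u==uu; print(nm,uu,k.sum(),(Q[k,:2].mean(0)*1000).round(1))
a=im[180:232,235:280]; cv2.imwrite("pics/sh.png",cv2.resize(np.clip(a[:,:,::-1]*1.6,0,255).astype(np.uint8),None,fx=11,fy=11,interpolation=cv2.INTER_CUBIC))
E
```

```text
noise 0.0028743597
A 260 10 [478.3 -24. ]
A 261 9 [478.2 -20.7]
A 262 10 [478.4 -17.3]
A 263 10 [478.5 -13.8]
A 264 9 [478.5 -10.5]
A 265 9 [478.4  -7.2]
A 266 10 [474.   -6.2]
B 247 10 [589.7  -5.8]
B 248 9 [588.8  -3.2]
B 249 9 [ 5.879e+02 -4.000e-01]
B 250 9 [586.7   2.1]
B 251 10 [585.5   4.6]
B 252 9 [584.6   7.3]
B 253 10 [581.9   9. ]
```

View pics/sh.png

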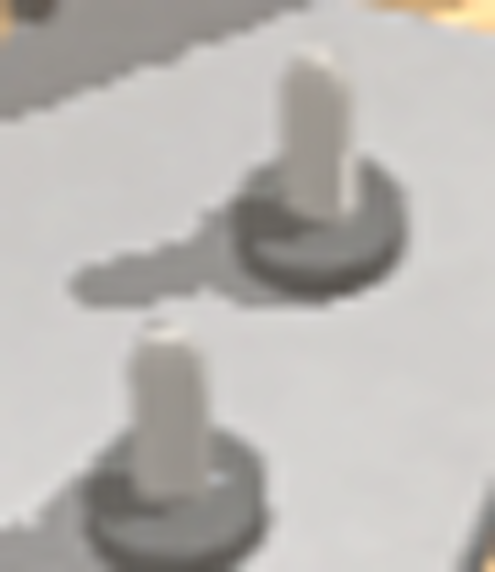

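{"method": "move_arm", "body": {
  "increments": [
    [[1,-0.3,-0.08,0,0,0,0],[1,-0.6,-0.16,0,0,0,0],[1,-0.9,-0.25,0,0,0,0]]
  ]
}}

```text
time: 15.05
tool_pos: [0.509, 0.2138, 0.3468]
ee_rot: [3.141, 0.001, 0.402]
wrist_force: [0.2, -0.1, 1.2]
width: 0.0939
```

{"method": "move_arm", "body": {
  "increments": [
    [[1,-0.3,-0.08,0.1,0,0,-0.07],[1,-0.6,-0.16,0.2,0,0,-0.14],[1,-0.92,-0.24,0.3,0,0,-0.21],[1,-0.92,-0.24,0.4,0,0,-0.28],[1,-0.92,-0.24,0.4,0,0,-0.346],[1,-0.92,-0.24,0.4,0,0,-0.346],[1,-0.92,-0.24,0.4,0,0,-0.346]]
  ]
}}

```text
time: 15.63
tool_pos: [0.4157, 0.2001, 0.3079]
ee_rot: [3.14, -0.001, 0.944]
wrist_force: [0.7, -0.0, -0.3]
width: 0.0939
```

```bash
python3 - <<'E'
from h import *
st(); print(plan([.4156,.2002,.052],down(.946)))
im,d=robot.snapshot("scene"); crop(im,300,120,400,260,5,"scene14")
z=necktop(cloud("scene",d),d,im,(320,195,350,232),.052,.072); print(z.mean(0),cv2.minAreaRect((z[:,:2]*1000).astype(np.float32)))
E
```

```text
t 15.63 tcp [0.4157 0.2001 0.3079] rpy [ 3.14e+00 -1.00e-03  9.44e-01] grasp [0.416  0.2001 0.1279] w 0.0939 F [ 0.7 -0.  -0.3] q [ 0.33 -0.07  1.72 -0.    1.49  0.95]
(array([-0.   , -0.002,  0.759]), array([ 0.001, -0.   , -0.001]))
[0.42171256 0.1996398  0.05986808] ((418.1965026855469, 197.95651245117188), (49.5514030456543, 46.742210388183594), 56.00471496582031)
```

View pics/scene14.png

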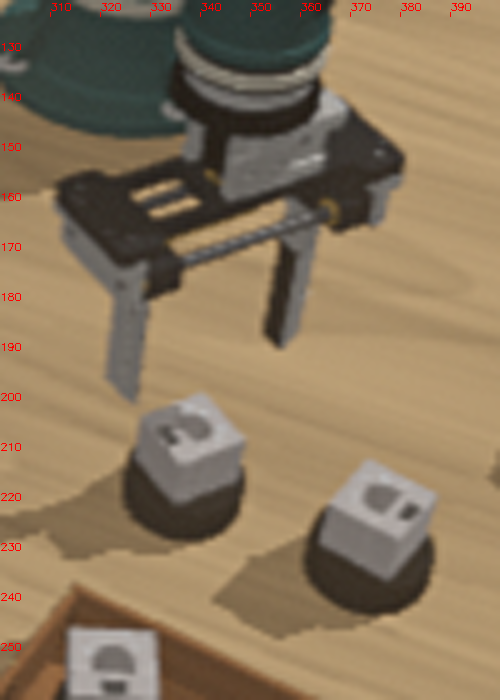

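{"method": "move_arm", "body": {
  "increments": [
    [[1,0,0,0.25,0,0,0],[1,0,0,0.5,0,0,0],[1,0,0,0.7,0,0,0],[1,0,0,0.75,0,0,0],[1,0,0,0.75,0,0,0]]
  ]
}}

```text
time: 16.1
tool_pos: [0.4155, 0.1999, 0.231]
ee_rot: [-3.14, 0.003, 0.945]
wrist_force: [0.2, 0.2, 1.0]
width: 0.0938
```

{"method": "move_arm", "body": {
  "increments": [
    [[0.6,0,0,0,0,0,0],[0.3,0,0,0,0,0,0],[0,0,0,0,0,0,0],[0,0,0,0,0,0,0],[0,0,0,0,0,0,0],[0,0,0,0,0,0,0],[0,0,0,0,0,0,0],[0,0,0,0,0,0,0]]
  ]
}}

```text
time: 16.77
tool_pos: [0.4157, 0.2, 0.2325]
ee_rot: [3.141, -0.0, 0.946]
wrist_force: [1.7, -1.3, 0.7]
width: 0.0439
```

```bash
python3 - <<'E'
from h import *
st()
im,d=robot.snapshot("scene"); crop(im,300,150,400,260,6,"scene15")
E
```

```text
t 16.77 tcp [0.4157 0.2    0.2325] rpy [ 3.141 -0.     0.946] grasp [0.4159 0.1999 0.0525] w 0.0439 F [ 1.7 -1.3  0.7] q [ 0.33 -0.01  1.82 -0.    1.33  0.95]
```

View pics/scene15.png

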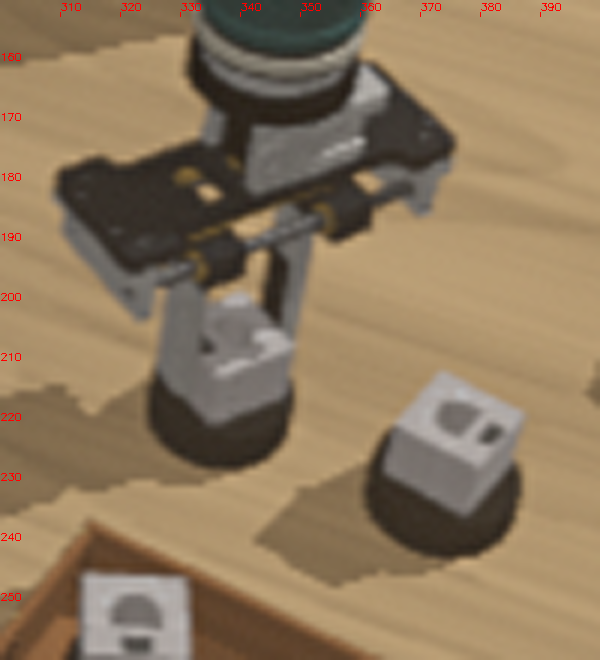

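{"method": "move_arm", "body": {
  "increments": [
    [[0,0,0,-0.15,0,0,0],[0,0,0,-0.4,0,0,0],[0,0,0,-0.7,0,0,0],[0,0,0,-1,0,0,0]]
  ]
}}

```text
time: 17.15
tool_pos: [0.4151, 0.1999, 0.3319]
ee_rot: [-3.14, 0.003, 0.946]
wrist_force: [1.2, -0.2, -2.4]
width: 0.0437
```

{"method": "move_arm", "body": {
  "increments": [
    [[0,-0.2,0.25,-0.1,0,0,0],[0,-0.45,0.55,-0.15,0,0,0],[0,-0.7,0.85,-0.15,0,0,0]]
  ]
}}

```text
time: 17.4
tool_pos: [0.4438, 0.0931, 0.349]
ee_rot: [3.139, -0.002, 0.949]
wrist_force: [1.0, 1.0, -3.0]
width: 0.0441
```

{"method": "move_arm", "body": {
  "increments": [
    [[0,-0.2,0.25,0,0,0,-0.07],[0,-0.45,0.55,0,0,0,-0.14],[0,-0.7,0.85,0,0,0,-0.21],[0,-0.7,0.85,0,0,0,-0.28],[0,-0.7,0.85,0,0,0,-0.35],[0,-0.7,0.85,0,0,0,-0.404],[0,-0.7,0.85,0,0,0,-0.404],[0,-0.7,0.85,0,0,0,-0.404]]
  ]
}}

```text
time: 18.07
tool_pos: [0.4715, -0.0129, 0.3467]
ee_rot: [-3.14, 0.0, 1.578]
wrist_force: [-0.0, -0.2, -3.0]
width: 0.0441
```

```bash
python3 - <<'E'
from h import *
st(); print(plan([.4713,-.014,.155],down(1.58)))
im,d=robot.snapshot("scene"); crop(im,215,120,320,240,6,"scene16")
im,d=robot.snapshot("top"); np.savez("top16.npz",im=im,d=d); crop(im,240,160,300,250,7,"top16")
E
```

```text
t 18.07 tcp [ 0.4715 -0.0129  0.3467] rpy [-3.14   0.     1.578] grasp [ 0.4713 -0.0129  0.1667] w 0.0441 F [-0.  -0.2 -3. ] q [-0.15 -0.07  1.64 -0.    1.57 -0.16]
(array([-0.011, -0.002,  0.117]), array([-0.001,  0.   , -0.001]))
```

View pics/scene16.png

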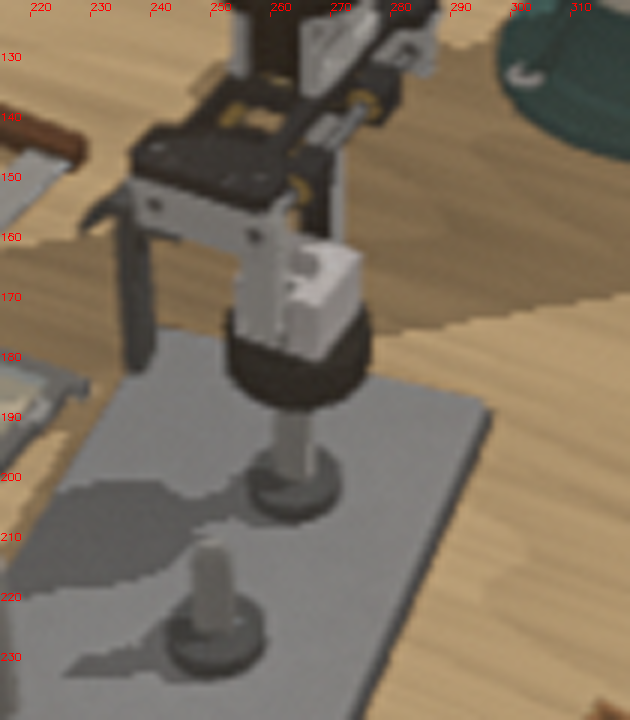

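View pics/top16.png

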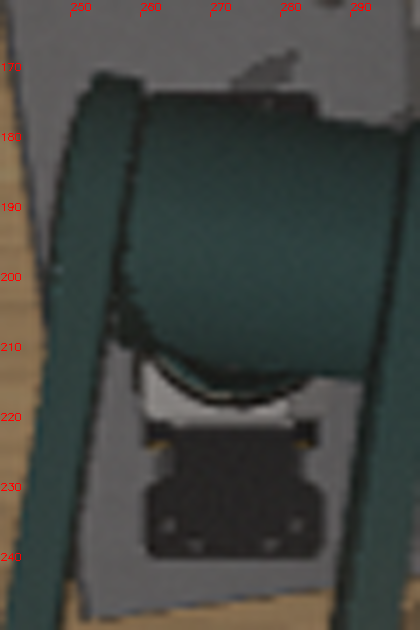

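{"method": "move_arm", "body": {
  "increments": [
    [[0,-0.011,-0.002,0.1,0,0,0],[0,-0.011,-0.002,0.25,0,0,0],[0,-0.011,-0.002,0.4,0,0,0],[0,-0.011,-0.002,0.44,0,0,0],[0,-0.011,-0.002,0.44,0,0,0],[0,-0.011,-0.002,0.44,0,0,0]]
  ]
}}

```text
time: 18.67
tool_pos: [0.4715, -0.0139, 0.3034]
ee_rot: [3.142, 0.0, 1.581]
wrist_force: [-0.3, -0.1, -2.2]
width: 0.044
```

```bash
python3 - <<'E'
from h import *
st(); print(plan([.4713,-.014,.0945],down(1.58)))
E
```

```text
t 18.67 tcp [ 0.4715 -0.0139  0.3034] rpy [3.142 0.    1.581] grasp [ 0.4715 -0.0139  0.1234] w 0.0440 F [-0.3 -0.1 -2.2] q [-0.15 -0.04  1.71 -0.    1.48 -0.16]
(array([-0.001, -0.002,  0.289]), array([0.   , 0.   , 0.001]))
```

{"method": "move_arm", "body": {
  "increments": [
    [[0,0,0,0.03,0,0,0],[0,0,0,0.06,0,0,0],[0,0,0,0.09,0,0,0],[0,0,0,0.12,0,0,0],[0,0,0,0.12,0,0,0]]
  ]
}}

```text
time: 19.08
tool_pos: [0.4715, -0.014, 0.291]
ee_rot: [3.141, 0.0, 1.581]
wrist_force: [0.4, -0.1, -2.9]
width: 0.0438
```

{"method": "move_arm", "body": {
  "increments": [
    [[0,0,0,0.04,0,0,0],[0,0,0,0.08,0,0,0],[0,0,0,0.12,0,0,0],[0,0,0,0.15,0,0,0],[0,0,0,0.17,0,0,0],[0,0,0,0.17,0,0,0],[0,0,0,0.17,0,0,0]]
  ]
}}

```text
time: 19.67
tool_pos: [0.4716, -0.014, 0.2746]
ee_rot: [3.141, 0.001, 1.581]
wrist_force: [-0.2, -0.0, -1.8]
width: 0.044
```

{"method": "move_arm", "body": {
  "increments": [
    [[0.65,0,0,0,0,0,0],[0.65,0,0,0,0,0,0],[0.65,0,0,0,0,0,0],[0.65,0,0,-0.3,0,0,0],[0.65,0,0,-0.6,0,0,0],[0.8,0,0,-1,0,0,0],[1,0,0,-1,0,0,0]]
  ]
}}

```text
time: 20.25
tool_pos: [0.4727, -0.0141, 0.3835]
ee_rot: [3.126, 0.003, 1.581]
wrist_force: [0.1, 0.2, 1.1]
width: 0.0708
```

{"method": "move_arm", "body": {
  "increments": [
    [[1,0.3,0,0,0,0,0],[1,0.6,0,0,0,0,0],[1,1,0,0,0,0,0],[1,1,0,0,0,0,0]]
  ]
}}

```text
time: 20.58
tool_pos: [0.47, 0.0909, 0.3749]
ee_rot: [3.14, -0.003, 1.588]
wrist_force: [0.1, -0.1, -1.0]
width: 0.0934
```

```bash
python3 - <<'E'
from h import *
st()
im,d=robot.snapshot("scene"); crop(im,215,130,400,260,4,"scene17")
for nm,b,lo,hi in (("A",(250,170,280,215),.09,.12),("w1",(358,208,390,250),.052,.072)):
    z=necktop(cloud("scene",d),d,im,b,lo,hi); print(nm,len(z),z.mean(0),cv2.minAreaRect((z[:,:2]*1000).astype(np.float32)))
im,d=robot.snapshot("top"); np.savez("top17.npz",im=im,d=d); crop(im,140,160,300,260,5,"top17")
for nm,b,lo,hi in (("A",(255,195,290,230),.09,.12),("w1",(150,210,190,255),.052,.072)):
    z=necktop(cloud("top",d),d,im,b,lo,hi); print(nm,len(z),z.mean(0),cv2.minAreaRect((z[:,:2]*1000).astype(np.float32)))
E
```

```text
t 20.58 tcp [0.47   0.0909 0.3749] rpy [ 3.140e+00 -3.000e-03  1.588e+00] grasp [0.4702 0.0915 0.1949] w 0.0934 F [ 0.1 -0.1 -1. ] q [ 0.07 -0.07  1.58  0.    1.62  0.05]
A 226 [ 0.4808665  -0.0117068   0.10069417] ((517.4948120117188, -14.234905242919922), (45.055118560791016, 137.3260955810547), 89.42806243896484)
w1 211 [0.42618304 0.31341969 0.05996595] ((423.02056884765625, 313.2995300292969), (44.078067779541016, 48.92954635620117), 77.48307800292969)
A 192 [ 0.46951226 -0.01234867  0.10195667] ((469.42364501953125, -12.409080505371094), (43.04082107543945, 40.536399841308594), 0.13056012988090515)
w1 169 [0.42026992 0.31416115 0.06117902] ((420.4593200683594, 314.4228515625), (45.60685729980469, 43.627193450927734), 76.94078826904297)
```

View pics/scene17.png

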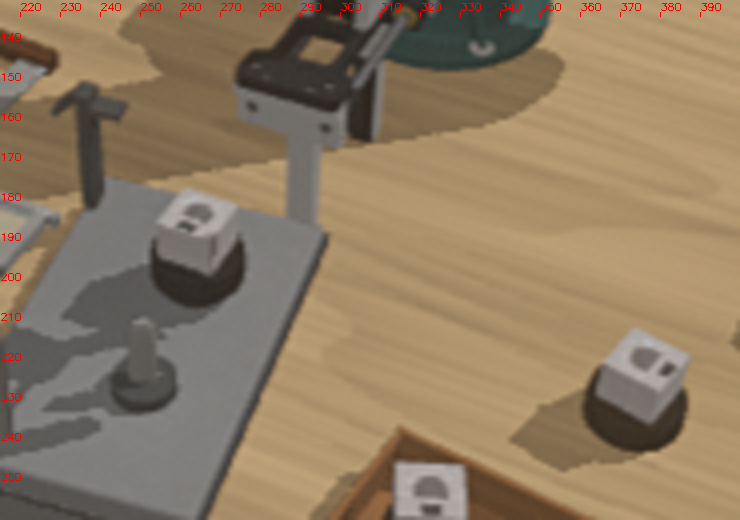

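View pics/top17.png

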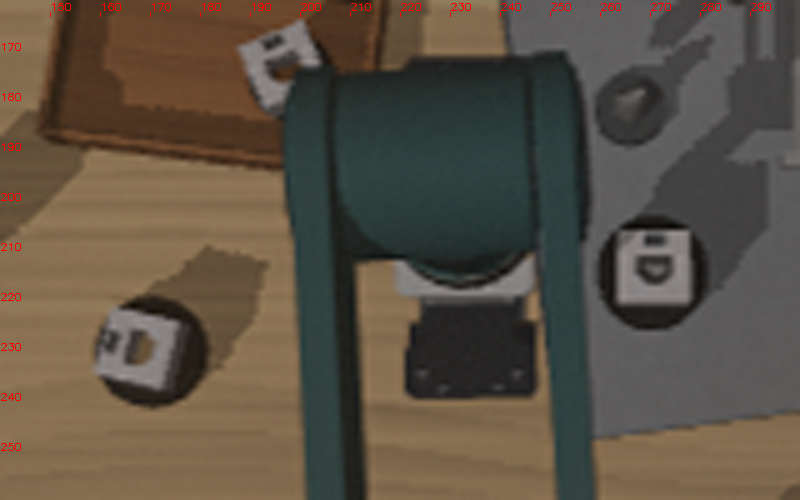

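```bash
python3 - <<'E'
from h import *
st(); print(plan([.4204,.3144,.13],down(1.344)))
print(onz("top",(127,209),.05),onz("top",(113,204),.15))
E
```

```text
t 20.68 tcp [0.4704 0.0873 0.3747] rpy [3.140e+00 1.000e-03 1.584e+00] grasp [0.4706 0.0871 0.1947] w 0.0940 F [ 0.9 -0.2  0.3] q [ 0.07 -0.07  1.58 -0.    1.62  0.05]
(array([ 2.278, -0.47 ,  0.644]), array([0.001, 0.   , 0.153]))
[0.48451846 0.44932323 0.05      ] [0.48823032 0.45945892 0.15      ]
```

{"method": "move_arm", "body": {
  "increments": [
    [[1,0.25,-0.05,0,0,0,0],[1,0.5,-0.1,0,0,0,0],[1,0.76,-0.16,0,0,0,0]]
  ]
}}

```text
time: 20.93
tool_pos: [0.454, 0.1612, 0.3745]
ee_rot: [3.141, 0.001, 1.578]
wrist_force: [0.3, -0.7, -0.2]
width: 0.0941
```

{"method": "move_arm", "body": {
  "increments": [
    [[1,0.25,-0.05,0,0,0,0],[1,0.5,-0.1,0,0,0,0],[1,0.76,-0.16,0,0,0,0]]
  ]
}}

```text
time: 21.18
tool_pos: [0.4373, 0.2374, 0.3745]
ee_rot: [3.14, 0.001, 1.578]
wrist_force: [-0.3, -0.4, -0.0]
width: 0.0937
```

{"method": "move_arm", "body": {
  "increments": [
    [[1,0.25,-0.05,0.2,0,0,0.05],[1,0.5,-0.1,0.4,0,0,0.1],[1,0.76,-0.15,0.6,0,0,0.153],[1,0.76,-0.15,0.64,0,0,0.153],[1,0.76,-0.15,0.64,0,0,0.153],[1,0.76,-0.15,0.64,0,0,0.153]]
  ]
}}

```text
time: 21.68
tool_pos: [0.4219, 0.3125, 0.3105]
ee_rot: [3.141, 0.001, 1.34]
wrist_force: [0.1, 0.0, 0.1]
width: 0.0941
```

```bash
python3 - <<'E'
from h import *
st(); print(plan([.4204,.3144,.052],down(1.344)))
im,d=robot.snapshot("scene"); crop(im,290,120,410,260,5,"scene18")
z=necktop(cloud("scene",d),d,im,(358,208,390,250),.052,.072); print(z.mean(0),cv2.minAreaRect((z[:,:2]*1000).astype(np.float32)))
E
```

```text
t 21.68 tcp [0.4219 0.3125 0.3105] rpy [3.141e+00 1.000e-03 1.340e+00] grasp [0.4221 0.3122 0.1305] w 0.0941 F [0.1 0.  0.1] q [ 0.53  0.07  1.58 -0.    1.49  0.76]
(array([ 0.016, -0.02 ,  0.785]), array([ 0.001,  0.001, -0.002]))
[0.42672056 0.31441667 0.05994509] ((423.1816711425781, 313.0007019042969), (45.29289627075195, 49.05885314941406), 76.76854705810547)
```

View pics/scene18.png

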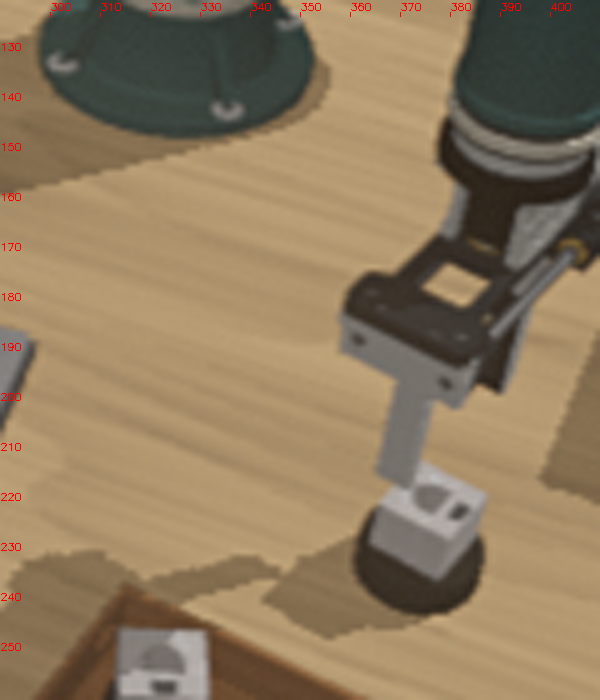

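{"method": "move_arm", "body": {
  "increments": [
    [[1,0.016,-0.02,0.2,0,0,0],[1,0.016,-0.02,0.45,0,0,0],[1,0.016,-0.02,0.7,0,0,0],[1,0.016,-0.02,0.775,0,0,0],[1,0.016,-0.02,0.775,0,0,0],[1,0.016,-0.02,0.775,0,0,0]]
  ]
}}

```text
time: 22.23
tool_pos: [0.4205, 0.315, 0.2342]
ee_rot: [3.14, -0.001, 1.339]
wrist_force: [0.3, 0.1, 0.6]
width: 0.0941
```

{"method": "move_arm", "body": {
  "increments": [
    [[0.6,0,0,0,0,0,0],[0.3,0,0,0,0,0,0],[0,0,0,0,0,0,0],[0,0,0,0,0,0,0],[0,0,0,0,0,0,0],[0,0,0,0,0,0,0],[0,0,0,0,0,0,0],[0,0,0,0,0,0,0]]
  ]
}}

```text
time: 22.9
tool_pos: [0.4199, 0.3155, 0.233]
ee_rot: [3.14, 0.0, 1.341]
wrist_force: [2.3, -1.1, -0.5]
width: 0.0439
```

```bash
python3 - <<'E'
from h import *
st()
R0=down(1.344); print(R0.T@(np.array([.5803,.001,0])-np.array([.4204,.3144,0])))
E
```

```text
t 22.90 tcp [0.4199 0.3155 0.233 ] rpy [3.14  0.    1.341] grasp [0.4202 0.3153 0.053 ] w 0.0439 F [ 2.3 -1.1 -0.5] q [ 0.54  0.13  1.67 -0.    1.34  0.77]
[-0.26941974  0.22627544  0.        ]
```

{"method": "move_arm", "body": {
  "increments": [
    [[0,0,0,-0.15,0,0,0],[0,0,0,-0.4,0,0,0],[0,0,0,-0.7,0,0,0],[0,0,0,-1,0,0,0]]
  ]
}}

```text
time: 23.23
tool_pos: [0.419, 0.3153, 0.3318]
ee_rot: [-3.139, 0.004, 1.341]
wrist_force: [-0.3, 0.8, -3.4]
width: 0.044
```

{"method": "move_arm", "body": {
  "increments": [
    [[0,-0.3,0.25,-0.1,0,0,0],[0,-0.6,0.5,-0.15,0,0,0],[0,-0.9,0.755,-0.15,0,0,0]]
  ]
}}

```text
time: 23.48
tool_pos: [0.4728, 0.2102, 0.3493]
ee_rot: [3.139, -0.001, 1.343]
wrist_force: [0.9, 0.4, -2.9]
width: 0.0438
```

{"method": "move_arm", "body": {
  "increments": [
    [[0,-0.3,0.25,0,0,0,0],[0,-0.6,0.5,0,0,0,0],[0,-0.9,0.755,0,0,0,0]]
  ]
}}

```text
time: 23.73
tool_pos: [0.5257, 0.1042, 0.3468]
ee_rot: [-3.14, 0.001, 1.341]
wrist_force: [0.3, 0.9, -3.2]
width: 0.0437
```

{"method": "move_arm", "body": {
  "increments": [
    [[0,-0.2,0.17,0,0,0,0.075],[0,-0.4,0.35,0,0,0,0.15],[0,-0.65,0.55,0,0,0,0.225],[0,-0.89,0.755,0,0,0,0.3],[0,-0.89,0.755,0,0,0,0.375],[0,-0.89,0.755,0,0,0,0.45],[0,-0.89,0.755,0,0,0,0.525],[0,-0.89,0.755,0,0,0,0.6]]
  ]
}}

```text
time: 24.4
tool_pos: [0.5786, 0.0016, 0.3463]
ee_rot: [-3.14, 0.003, 0.392]
wrist_force: [0.1, 1.2, -3.3]
width: 0.0438
```

{"method": "move_arm", "body": {
  "increments": [
    [[0,0,0,0,0,0,0],[0,0,0,0,0,0,0],[0,0,0,0,0,0,0]]
  ]
}}

```text
time: 24.65
tool_pos: [0.5786, 0.0021, 0.3473]
ee_rot: [-3.141, 0.001, 0.401]
wrist_force: [0.8, 0.6, -4.0]
width: 0.0437
```

```bash
python3 - <<'E'
from h import *
st(); print(plan([.5803,.001,.125],down(.4)))
im,d=robot.snapshot("scene"); crop(im,215,120,320,250,5,"scene19")
E
```

```text
t 24.65 tcp [0.5786 0.0021 0.3473] rpy [-3.141e+00  1.000e-03  4.010e-01] grasp [0.5784 0.002  0.1673] w 0.0437 F [ 0.8  0.6 -4. ] q [-0.09  0.17  1.39 -0.    1.58  1.08]
(array([0.012, 0.017, 0.423]), array([-0.   ,  0.001,  0.   ]))
```

View pics/scene19.png

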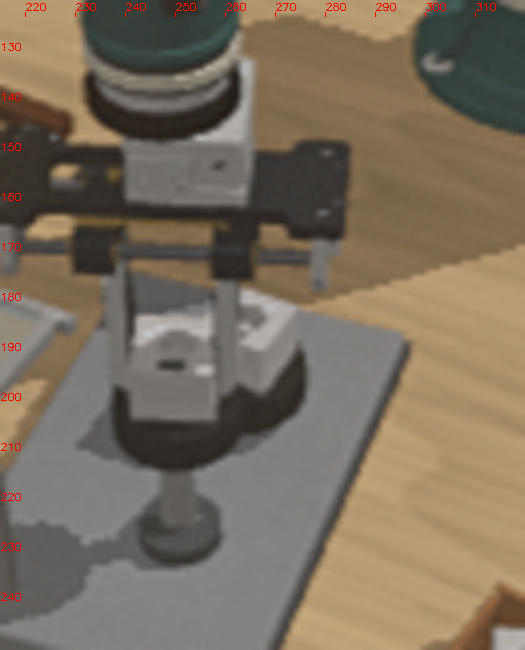

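{"method": "move_arm", "body": {
  "increments": [
    [[0,0.015,0.017,0.1,0,0,0],[0,0.015,0.017,0.25,0,0,0],[0,0.015,0.017,0.38,0,0,0],[0,0.015,0.017,0.42,0,0,0],[0,0.015,0.017,0.42,0,0,0],[0,0.015,0.017,0.42,0,0,0]]
  ]
}}

```text
time: 25.2
tool_pos: [0.5809, 0.001, 0.3058]
ee_rot: [3.141, 0.0, 0.398]
wrist_force: [0.7, -0.8, -2.8]
width: 0.0439
```

{"method": "move_arm", "body": {
  "increments": [
    [[0,0,0,0.03,0,0,0],[0,0,0,0.06,0,0,0],[0,0,0,0.09,0,0,0],[0,0,0,0.12,0,0,0],[0,0,0,0.12,0,0,0]]
  ]
}}

```text
time: 25.62
tool_pos: [0.5806, 0.001, 0.2933]
ee_rot: [3.142, 0.001, 0.398]
wrist_force: [0.2, 1.2, -3.8]
width: 0.0439
```

{"method": "move_arm", "body": {
  "increments": [
    [[0,0,0,0.04,0,0,0],[0,0,0,0.08,0,0,0],[0,0,0,0.12,0,0,0],[0,0,0,0.16,0,0,0],[0,0,0,0.185,0,0,0],[0,0,0,0.185,0,0,0],[0,0,0,0.185,0,0,0]]
  ]
}}

```text
time: 26.2
tool_pos: [0.5808, 0.0009, 0.2754]
ee_rot: [3.141, -0.0, 0.398]
wrist_force: [0.2, 0.2, -2.9]
width: 0.0438
```

{"method": "move_arm", "body": {
  "increments": [
    [[0.65,0,0,0,0,0,0],[0.65,0,0,0,0,0,0],[0.65,0,0,0,0,0,0],[0.65,0,0,-0.3,0,0,0],[0.65,0,0,-0.6,0,0,0],[0.8,0,0,-1,0,0,0],[1,0,0,-1,0,0,0]]
  ]
}}

```text
time: 26.78
tool_pos: [0.5818, 0.001, 0.386]
ee_rot: [3.133, -0.016, 0.398]
wrist_force: [0.6, 0.8, 0.8]
width: 0.0713
```

{"method": "move_arm", "body": {
  "increments": [
    [[1,-0.3,0.3,0,0,0,0],[1,-0.6,0.6,0,0,0,0],[1,-0.7,1,0,0,0,0],[1,-0.7,1,0,0,0,0]]
  ]
}}

```text
time: 27.12
tool_pos: [0.5545, -0.1239, 0.3762]
ee_rot: [3.136, 0.0, 0.391]
wrist_force: [-0.6, -0.0, 0.9]
width: 0.0934
```

```bash
python3 - <<'E'
from h import *
st()
im,d=robot.snapshot("scene"); np.savez("scene20.npz",im=im,d=d); crop(im,140,130,400,290,3,"scene20")
crop(im,225,165,285,250,8,"scene20b")
im,d=robot.snapshot("top"); np.savez("top20.npz",im=im,d=d); crop(im,140,130,400,260,3,"top20")
P=cloud("top",d)
for nm,b,lo,hi in (("A",(255,195,290,230),.09,.12),("B",(250,160,285,195),.09,.12)):
    z=necktop(P,d,im,b,lo,hi); print(nm,len(z),z.mean(0),cv2.minAreaRect((z[:,:2]*1000).astype(np.float32)))
E
```

```text
t 27.12 tcp [ 0.5545 -0.1239  0.3762] rpy [3.136 0.    0.391] grasp [ 0.5548 -0.1248  0.1962] w 0.0934 F [-0.6 -0.   0.9] q [-0.32  0.13  1.38 -0.    1.63  0.86]
A 194 [ 0.46910728 -0.01218658  0.10208061] ((469.30157470703125, -12.225770950317383), (40.3807487487793, 43.55718231201172), 89.88510131835938)
B 194 [5.79204441e-01 4.70986128e-04 1.02054013e-01] ((579.71044921875, 0.36030006408691406), (44.634857177734375, 43.54920959472656), 22.73185157775879)
```

View pics/scene20.png

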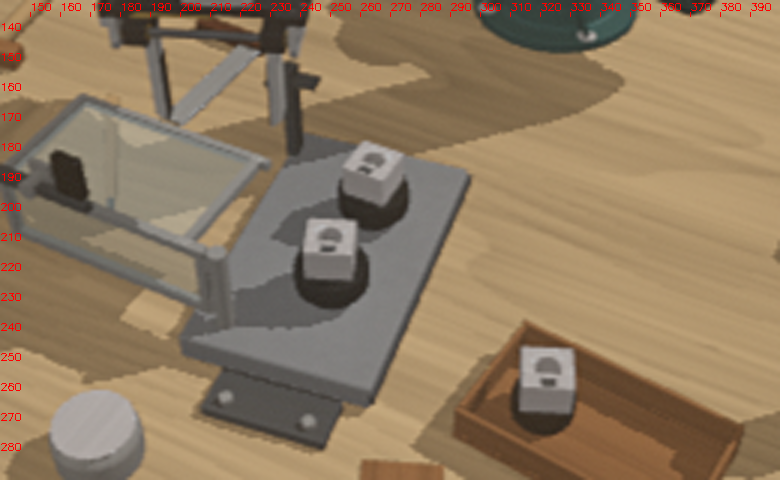

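View pics/scene20b.png

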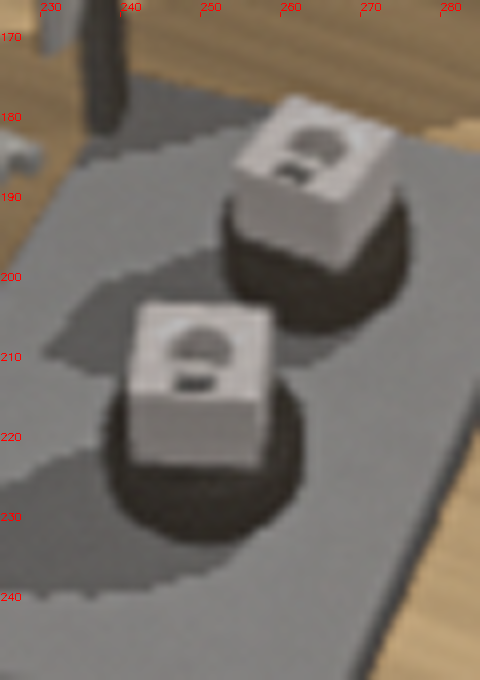

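View pics/top20.png

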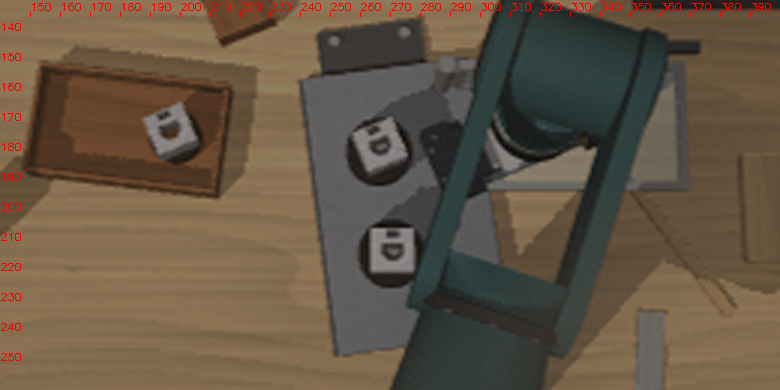

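{"method": "move_arm", "body": {
  "increments": [
    [[1,0,0,-0.3,0,0,0],[1,0,0,-0.6,0,0,-0.07],[1,0,0,-0.6,0,0,-0.14],[1,0,0,-0.6,0,0,-0.21],[1,0,0,-0.6,0,0,-0.28],[1,0,0,-0.6,0,0,-0.35],[1,0,0,-0.6,0,0,-0.42],[1,0,0,-0.6,0,0,-0.49]]
  ]
}}

```text
time: 27.88
tool_pos: [0.5553, -0.1166, 0.436]
ee_rot: [3.14, -0.0, 1.176]
wrist_force: [-0.5, -0.9, 0.6]
width: 0.0938
```

{"method": "move_arm", "body": {
  "increments": [
    [[1,0,0,0,0,0,-0.07],[1,0,0,0,0,0,-0.14],[1,0,0,0,0,0,-0.21],[1,0,0,0,0,0,-0.265],[1,0,0,0,0,0,-0.265],[1,0,0,0,0,0,-0.265]]
  ]
}}

```text
time: 28.38
tool_pos: [0.5552, -0.117, 0.436]
ee_rot: [3.14, 0.0, 1.584]
wrist_force: [-0.6, 0.2, -0.4]
width: 0.0935
```

```bash
python3 - <<'E'
from h import *
st(); print(plan([.6775,-.206,.25],down(1.577)));print(plan([.6775,-.206,.178],down(1.577)))
print(lever(0,1.44)[0])
E
```

```text
t 28.38 tcp [ 0.5552 -0.117   0.436 ] rpy [3.14  0.    1.584] grasp [ 0.5554 -0.1171  0.256 ] w 0.0935 F [-0.6  0.2 -0.4] q [-0.31  0.12  1.27  0.    1.75 -0.32]
(array([-0.905,  1.211,  0.061]), array([0.001, 0.   , 0.004]))
(array([-0.905,  1.211,  0.781]), array([0.001, 0.   , 0.004]))
[ 0.67726514 -0.20708123  0.177     ]
```

{"method": "move_arm", "body": {
  "increments": [
    [[1,-0.2,0.3,0,0,0,0],[1,-0.45,0.6,0,0,0,0]]
  ]
}}

```text
time: 28.55
tool_pos: [0.6155, -0.1604, 0.4366]
ee_rot: [3.14, -0.0, 1.585]
wrist_force: [0.2, 0.2, 1.2]
width: 0.0939
```

{"method": "move_arm", "body": {
  "increments": [
    [[1,-0.2,0.3,0,0,0,0],[1,-0.455,0.61,0,0,0,0.004],[1,-0.455,0.61,0,0,0,0.004],[1,-0.455,0.61,0,0,0,0.004]]
  ]
}}

```text
time: 28.88
tool_pos: [0.6793, -0.2083, 0.4308]
ee_rot: [-3.136, -0.002, 1.575]
wrist_force: [-0.1, 0.2, 0.8]
width: 0.094
```

```bash
python3 - <<'E'
from h import *
st(); print(plan([.6775,-.206,.178],down(1.577)))
im,d=robot.snapshot("scene"); crop(im,110,90,260,230,5,"scene21")
im,d=robot.snapshot("top"); crop(im,280,110,400,210,5,"top21")
E
```

```text
t 28.88 tcp [ 0.6793 -0.2083  0.4308] rpy [-3.136e+00 -2.000e-03  1.575e+00] grasp [ 0.6782 -0.2079  0.2508] w 0.0940 F [-0.1  0.2  0.8] q [-0.38  0.46  0.86 -0.    1.83 -0.38]
(array([ 0.021, -0.013,  0.728]), array([-0.004, -0.001, -0.001]))
```

View pics/scene21.png

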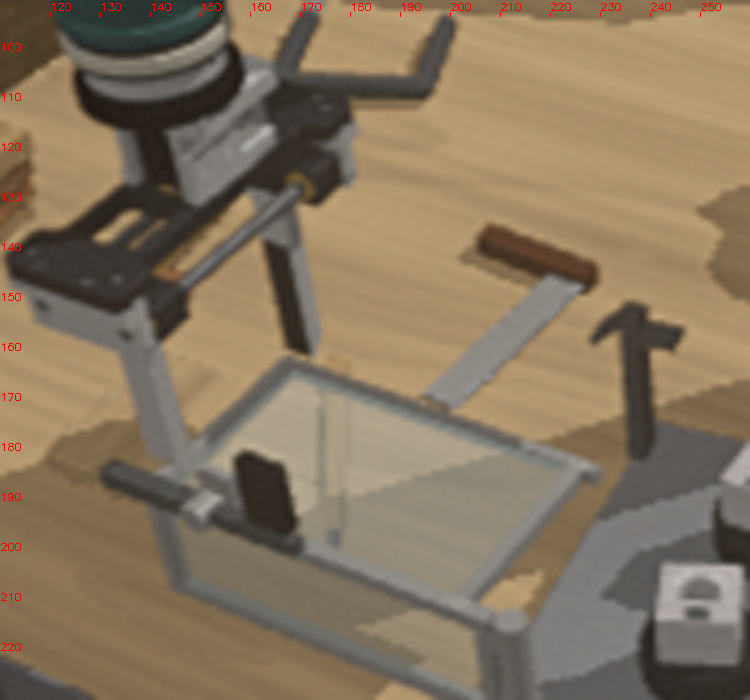

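View pics/top21.png

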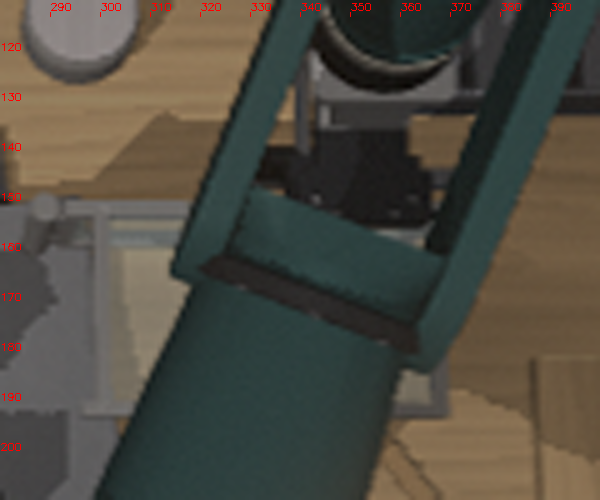

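{"method": "move_arm", "body": {
  "increments": [
    [[1,0.02,-0.01,0.2,0,0,0],[1,0.02,-0.01,0.45,0,0,0],[1,0.02,-0.01,0.65,0,0,0],[1,0.02,-0.01,0.7,0,0,0],[1,0.02,-0.01,0.7,0,0,0],[1,0.02,-0.01,0.7,0,0,0]]
  ]
}}

```text
time: 29.48
tool_pos: [0.6756, -0.2044, 0.3683]
ee_rot: [3.138, 0.001, 1.578]
wrist_force: [-0.3, 0.0, 0.2]
width: 0.0943
```

```bash
python3 - <<'E'
from h import *
st(); print(plan([.6775,-.206,.178],down(1.577)))
print(proj("scene",[guard([-140,-15,193],1.44),guard([-140,-15,147],1.44)]))
im,d=robot.snapshot("scene"); crop(im,110,90,260,230,5,"scene22")
E
```

```text
t 29.48 tcp [ 0.6756 -0.2044  0.3683] rpy [3.138e+00 1.000e-03 1.578e+00] grasp [ 0.6762 -0.2046  0.1883] w 0.0943 F [-0.3  0.   0.2] q [-0.37  0.45  1.   -0.    1.69 -0.38]
(array([-0.016,  0.019,  0.103]), array([0.002, 0.001, 0.001]))
[[161.74804879 181.84483648]
 [164.8311096  194.61746059]]
```

View pics/scene22.png

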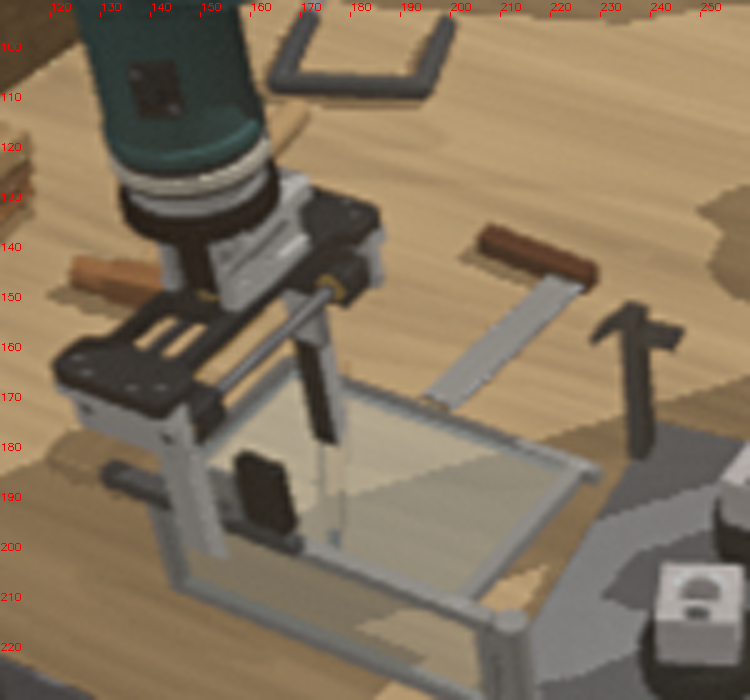

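{"method": "move_arm", "body": {
  "increments": [
    [[1,-0.014,0.018,0.1,0,0,0],[0.6,-0.014,0.018,0.1,0,0,0],[0.4,-0.014,0.018,0.1,0,0,0],[0.2,-0.014,0.018,0.1,0,0,0],[0,-0.014,0.018,0.1,0,0,0],[0,-0.014,0.018,0.1,0,0,0],[0,-0.014,0.018,0.1,0,0,0],[0,-0.014,0.018,0.1,0,0,0]]
  ]
}}

```text
time: 30.2
tool_pos: [0.6781, -0.2066, 0.3558]
ee_rot: [3.141, 0.001, 1.578]
wrist_force: [0.1, 0.6, 0.1]
width: 0.0508
```

{"method": "move_arm", "body": {
  "increments": [
    [[0,0,0,0,0,0,0],[0,0,0,0,0,0,0],[0,0,0,0,0,0,0],[0,0,0,0,0,0,0],[0,0,0,0,0,0,0],[0,0,0,0,0,0,0],[0,0,0,0,0,0,0],[0,0,0,0,0,0,0]]
  ]
}}

```text
time: 30.87
tool_pos: [0.678, -0.2066, 0.3557]
ee_rot: [3.141, 0.0, 1.578]
wrist_force: [-0.1, -0.5, -0.3]
width: 0.0118
```

```bash
python3 - <<'E'
from h import *
st(); print(plan(*lever(0,1.44)))
for th in np.arange(.05,.36,.05): print(round(th,2),rel(*lever(0,1.44),*lever(th,1.44)))
E
```

```text
t 30.87 tcp [ 0.678  -0.2066  0.3557] rpy [3.141 0.    1.578] grasp [ 0.6781 -0.2066  0.1757] w 0.0118 F [-0.1 -0.5 -0.3] q [-0.38  0.46  1.01 -0.    1.67 -0.38]
(array([-0.005, -0.008, -0.013]), array([0.   , 0.   , 0.001]))
0.05 [0.109, -0.0, 0.028, -0.0, -0.032, 0.0]
0.1 [0.217, 0.0, 0.061, 0.0, -0.064, 0.0]
0.15 [0.323, -0.0, 0.099, 0.0, -0.095, 0.0]
0.2 [0.427, -0.0, 0.143, 0.0, -0.127, 0.0]
0.25 [0.529, -0.0, 0.192, 0.0, -0.159, 0.0]
0.3 [0.628, 0.0, 0.246, 0.0, -0.191, -0.0]
0.35 [0.724, -0.0, 0.305, 0.0, -0.223, 0.0]
```

{"method": "move_arm", "body": {
  "increments": [
    [[0,0.11,0,0.028,0,-0.032,0],[0,0.218,0,0.06,0,-0.064,0],[0,0.324,0,0.1,0,-0.096,0],[0,0.427,0,0.143,0,-0.127,0],[0,0.53,0,0.192,0,-0.159,0],[0,0.628,0,0.246,0,-0.191,0],[0,0.724,0,0.305,0,-0.223,0],[0,0.724,0,0.305,0,-0.223,0]]
  ]
}}

```text
time: 31.53
tool_pos: [0.6776, -0.1334, 0.3241]
ee_rot: [-3.141, 0.355, 1.58]
wrist_force: [0.6, -5.4, -4.5]
width: 0.0121
```

```bash
python3 - <<'E'
from h import *
st(); print(plan(*lever(.35,1.44)))
for a in np.arange(.08,.65,.08): print(round(a,2),rel(*lever(.35,1.44),*lever(.35,1.44-a)))
E
```

```text
t 31.53 tcp [ 0.6776 -0.1334  0.3241] rpy [-3.141  0.355  1.58 ] grasp [ 0.678  -0.196   0.1553] w 0.0121 F [ 0.6 -5.4 -4.5] q [-0.2   0.41  1.15 -0.35  1.5  -0.2 ]
(array([-0.02 , -0.007, -0.018]), array([0.   , 0.003, 0.002]))
0.08 [-0.009, -0.054, 0.003, 0.017, 0.0, 0.048]
0.16 [-0.014, -0.11, 0.005, 0.035, 0.0, 0.096]
0.24 [-0.015, -0.165, 0.006, 0.052, 0.0, 0.144]
0.32 [-0.012, -0.22, 0.004, 0.07, 0.0, 0.191]
0.4 [-0.005, -0.275, 0.002, 0.087, 0.0, 0.239]
0.48 [0.007, -0.329, -0.002, 0.105, 0.0, 0.287]
0.56 [0.022, -0.382, -0.008, 0.122, 0.0, 0.335]
0.64 [0.042, -0.433, -0.015, 0.14, 0.0, 0.383]
```

{"method": "move_arm", "body": {
  "increments": [
    [[0,-0.009,-0.054,0.003,0.017,0,0.048],[0,-0.014,-0.11,0.005,0.035,0,0.096],[0,-0.015,-0.165,0.006,0.052,0,0.144],[0,-0.012,-0.22,0.004,0.07,0,0.191],[0,-0.005,-0.275,0.002,0.087,0,0.239],[0,0.007,-0.329,-0.002,0.105,0,0.287]]
  ]
}}

```text
time: 32.03
tool_pos: [0.6445, -0.1342, 0.3249]
ee_rot: [-3.142, 0.349, 1.093]
wrist_force: [0.7, -1.2, -0.7]
width: 0.0118
```

{"method": "move_arm", "body": {
  "increments": [
    [[0,-0.009,-0.054,0.003,0.017,0,0.048],[0,-0.014,-0.11,0.005,0.035,0,0.096],[0,-0.015,-0.165,0.006,0.052,0,0.144],[0,-0.012,-0.22,0.004,0.07,0,0.191],[0,-0.005,-0.275,0.002,0.087,0,0.239],[0,0.007,-0.329,-0.002,0.105,0,0.287],[0,0.007,-0.329,-0.002,0.105,0,0.287],[0,0.007,-0.329,-0.002,0.105,0,0.287]]
  ]
}}

```text
time: 32.7
tool_pos: [0.6159, -0.1185, 0.3249]
ee_rot: [3.141, 0.349, 0.619]
wrist_force: [0.6, -1.1, -2.5]
width: 0.0117
```

```bash
python3 - <<'E'
from h import *
st(); print(plan(*lever(.35,.48)))
im,d=robot.snapshot("scene"); crop(im,160,90,310,230,5,"scene23")
E
```

```text
t 32.70 tcp [ 0.6159 -0.1185  0.3249] rpy [3.141 0.349 0.619] grasp [ 0.5658 -0.1542  0.1557] w 0.0117 F [ 0.6 -1.1 -2.5] q [-0.22  0.37  1.21 -0.26  1.79  0.7 ]
(array([-0.013, -0.006, -0.013]), array([ 0.001, -0.001,  0.002]))
```

View pics/scene23.png

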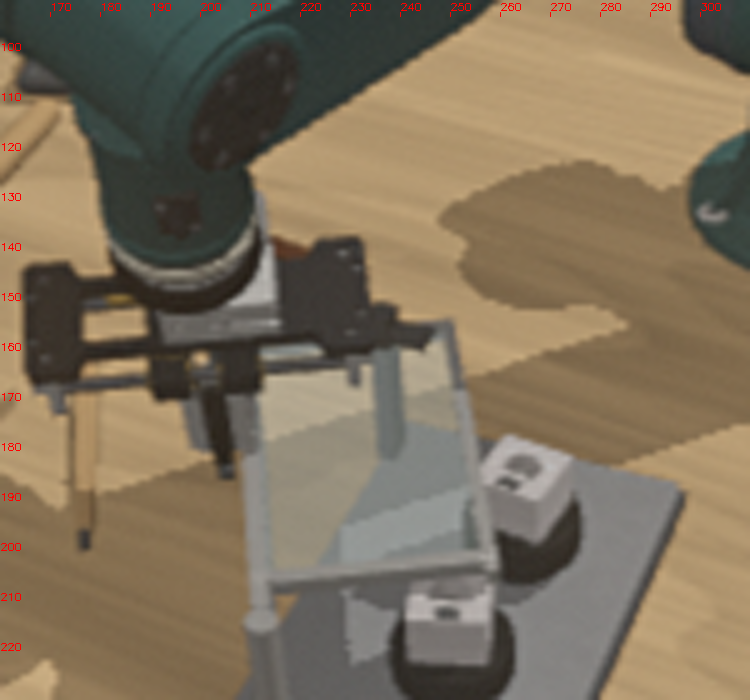

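{"method": "move_arm", "body": {
  "increments": [
    [[0,-0.009,-0.054,0.003,0.017,0,0.048],[0,-0.014,-0.11,0.005,0.035,0,0.096],[0,-0.015,-0.165,0.006,0.052,0,0.144],[0,-0.012,-0.22,0.004,0.07,0,0.191],[0,-0.005,-0.275,0.002,0.087,0,0.239],[0,-0.005,-0.275,0.002,0.087,0,0.239],[0,-0.005,-0.275,0.002,0.087,0,0.239]]
  ]
}}

```text
time: 33.33
tool_pos: [0.5996, -0.0964, 0.3249]
ee_rot: [3.14, 0.349, 0.221]
wrist_force: [1.2, -0.6, -3.6]
width: 0.012
```

{"method": "move_arm", "body": {
  "increments": [
    [[0,-0.004,-0.027,0.001,0.009,0,0.024],[0,-0.007,-0.041,0.002,0.013,0,0.036],[0,-0.009,-0.054,0.003,0.017,0,0.048],[0,-0.01,-0.062,0.003,0.019,0,0.054],[0,-0.01,-0.066,0.003,0.021,0,0.058],[0,-0.01,-0.066,0.003,0.021,0,0.058],[0,-0.01,-0.066,0.003,0.021,0,0.058]]
  ]
}}

```text
time: 33.92
tool_pos: [0.5974, -0.0915, 0.3252]
ee_rot: [3.135, 0.348, 0.12]
wrist_force: [0.6, -7.9, -4.7]
width: 0.0119
```

```bash
python3 - <<'E'
from h import *
st(); print(plan(*lever(.35,0)))
im,d=robot.snapshot("scene"); crop(im,180,90,310,230,5,"scene24")
im,d=robot.snapshot("top"); crop(im,235,130,345,260,5,"top24")
E
```

```text
t 33.92 tcp [ 0.5974 -0.0915  0.3252] rpy [3.135 0.348 0.12 ] grasp [ 0.5366 -0.1001  0.156 ] w 0.0119 F [ 0.6 -7.9 -4.7] q [-0.22  0.35  1.24 -0.13  1.88  1.21]
(array([-0.012, -0.004, -0.01 ]), array([ 0.001, -0.001, -0.01 ]))
```

View pics/scene24.png

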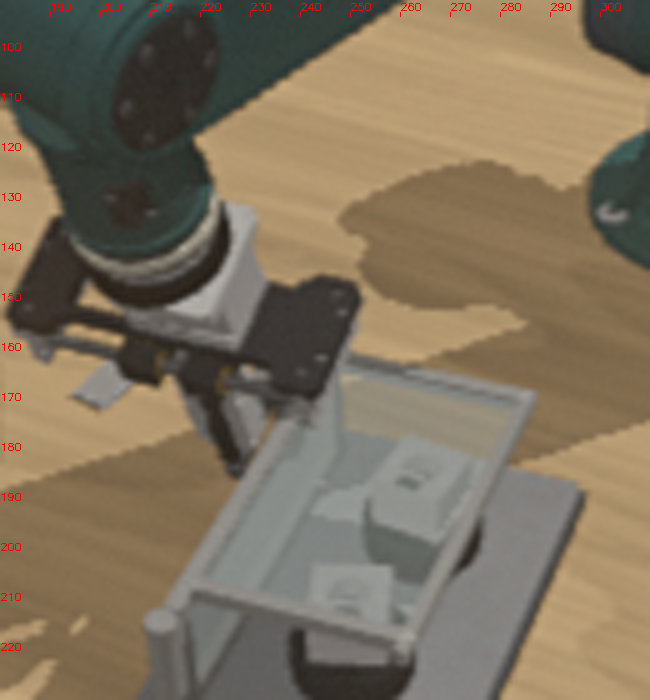

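View pics/top24.png

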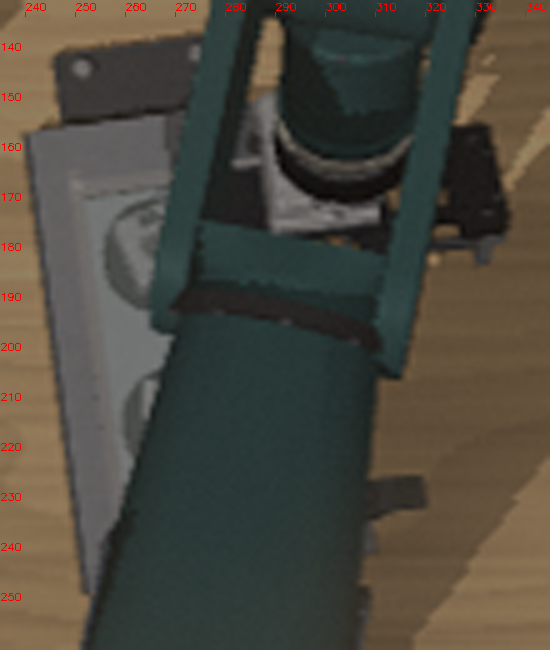

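{"method": "move_arm", "body": {
  "increments": [
    [[0,-0.155,0,-0.03,0,0.045,0],[0,-0.312,0,-0.048,0,0.089,0],[0,-0.47,0,-0.056,0,0.134,0],[0,-0.627,0,-0.052,0,0.178,0],[0,-0.785,0,-0.038,0,0.223,0],[0,-0.785,0,-0.038,0,0.223,0],[0,-0.785,0,-0.038,0,0.223,0]]
  ]
}}

```text
time: 34.6
tool_pos: [0.5246, -0.1003, 0.3559]
ee_rot: [3.134, -0.004, 0.121]
wrist_force: [5.8, -7.4, -5.8]
width: 0.0122
```

```bash
python3 - <<'E'
from h import *
st(); print(plan(*lever(0,0)))
im,d=robot.snapshot("scene"); crop(im,180,90,310,230,5,"scene25")
E
```

```text
t 34.60 tcp [ 0.5246 -0.1003  0.3559] rpy [ 3.134 -0.004  0.121] grasp [ 0.5255 -0.1016  0.1759] w 0.0122 F [ 5.8 -7.4 -5.8] q [-0.29  0.06  1.49 -0.01  1.58  1.16]
(array([ 0.001,  0.008, -0.011]), array([ 0.005, -0.002, -0.01 ]))
```

View pics/scene25.png

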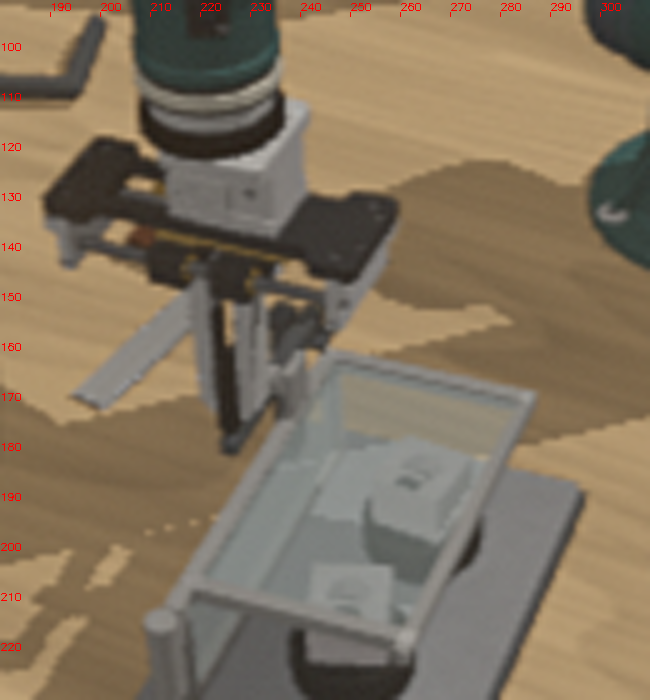

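{"method": "move_arm", "body": {
  "increments": [
    [[0.3,0,0,0,0,0,0],[0.4,0,0,0,0,0,0],[0.4,0,0,0,0,0,0],[0.4,0,0,0,0,0,0],[0.4,0,0,-0.2,0,0,0],[0.4,0,0,-0.6,0,0,0],[0.4,0,0,-1,0,0,0],[0.4,0,0,-1,0,0,0]]
  ]
}}

```text
time: 35.32
tool_pos: [0.5249, -0.098, 0.4654]
ee_rot: [3.134, -0.015, 0.122]
wrist_force: [1.3, 0.1, 1.5]
width: 0.0375
```

{"method": "move_arm", "body": {
  "increments": [
    [[0.4,-0.2,0.3,0,0,0,0],[0.4,-0.4,0.7,0,0,0,0],[0.4,-0.5,1,0,0,0,0],[0.4,-0.5,1,0,0,0,0]]
  ]
}}

```text
time: 35.65
tool_pos: [0.486, -0.2079, 0.4556]
ee_rot: [3.138, 0.001, 0.115]
wrist_force: [-0.1, -0.3, -0.5]
width: 0.0379
```

{"method": "move_arm", "body": {
  "increments": [
    [[0.4,-0.2,0.3,0,0,0,0],[0.4,-0.4,0.7,0,0,0,0],[0.4,-0.5,1,0,0,0,0],[0.4,-0.5,1,0,0,0,0]]
  ]
}}

```text
time: 35.98
tool_pos: [0.4485, -0.3131, 0.455]
ee_rot: [3.139, 0.002, 0.115]
wrist_force: [0.5, 0.8, -1.0]
width: 0.0375
```

```bash
python3 - <<'E'
from h import *
st()
im,d=robot.snapshot("scene"); np.savez("scene26.npz",im=im,d=d); crop(im,195,145,305,285,5,"scene26")
cv2.imwrite("pics/scene26f.png",cv2.resize(im[:,:,::-1],(800,600)))
im,d=robot.snapshot("top"); np.savez("top26.npz",im=im,d=d); crop(im,232,130,327,255,6,"top26"); cv2.imwrite("pics/top26f.png",cv2.resize(im[:,:,::-1],(800,600)))
E
```

```text
t 35.98 tcp [ 0.4485 -0.3131  0.455 ] rpy [3.139e+00 2.000e-03 1.150e-01] grasp [ 0.4482 -0.3136  0.275 ] w 0.0375 F [ 0.5  0.8 -1. ] q [-0.71  0.08  1.28 -0.    1.78  0.74]
```

View pics/scene26.png

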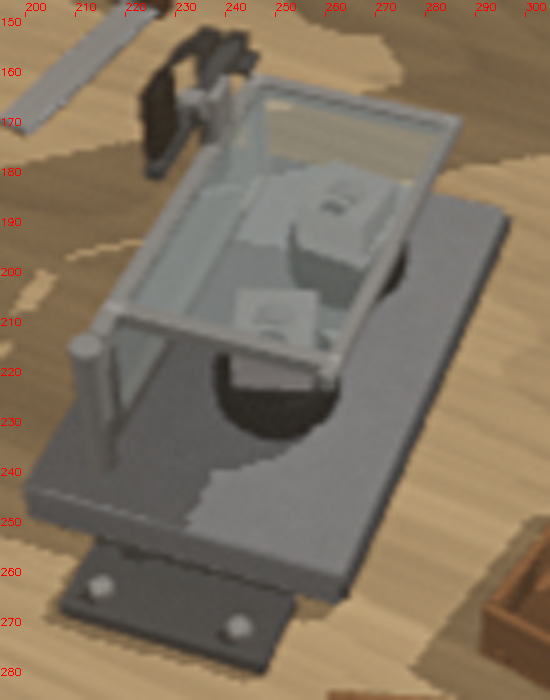

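View pics/top26.png

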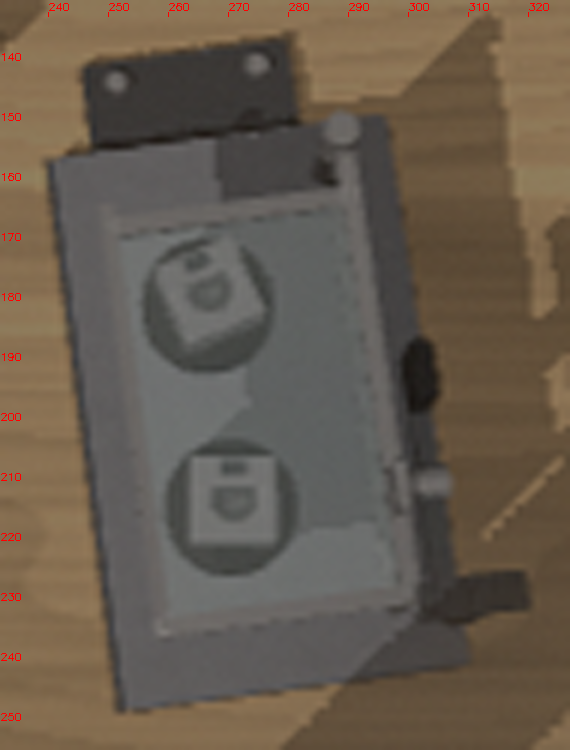

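View pics/top26f.png

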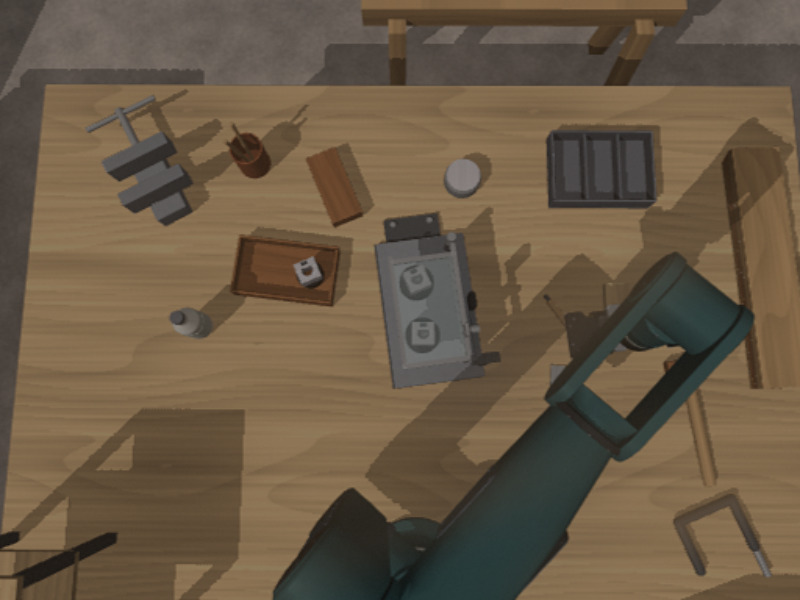

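```bash
python3 - <<'E'
from h import *
for n,bs in (("scene",dict(latch=(215,145,250,185),frame=(205,205,260,222))),("top",dict(latch=(294,180,322,236),frame=(247,160,302,170)))):
    a=np.load(n+"0.npz")['im'].astype(float); b=np.load(n+"26.npz")['im'].astype(float)
    for l,(x0,y0,x1,y1) in bs.items():
        A=cv2.cvtColor(a[y0:y1,x0:x1].astype(np.float32),cv2.COLOR_RGB2GRAY); B=cv2.cvtColor(b[y0:y1,x0:x1].astype(np.float32),cv2.COLOR_RGB2GRAY)
        print(n,l,abs(A-B).mean().round(2),cv2.phaseCorrelate(A,B))
E
```

```text
scene latch 3.4 ((-0.03240745964979652, 0.07211392835902686), 0.9358343160814709)
scene frame 2.44 ((-0.11575606381975945, -0.2466651465985823), 0.9071931812498305)
top latch 4.27 ((-0.027675881578845818, -0.01018191327754181), 0.9599673165215387)
top frame 4.75 ((-0.02415062363310483, -0.011971704238439074), 1.0452908182144165)
```

The guard and latch appear within 0.3 px of where they were at the start, so I'm handing in.

```bash
python3 - <<'E'
from h import *
st(); print(robot.close_job())
E
```

```text
t 36.08 tcp [ 0.4497 -0.3095  0.4554] rpy [-3.141 -0.     0.12 ] grasp [ 0.4497 -0.3094  0.2754] w 0.0374 F [-0.2  0.9 -0.4] q [-0.71  0.07  1.29  0.    1.78  0.74]
the job is handed in; nothing more can be done
None
```

The job is handed in at about 36 s of the 208 s allowed. No verdict was reported, so what follows rests on my own checks.

**What I did:**
- I pressed the thumb lever and swung the guard to about 1.44 rad.
- Only one worn wheel was present, on spindle_b; I lifted it into the crate.
- I fitted new_wheel_a and new_wheel_b, one on each spindle, with bores turned to flats measured at about 0.5° on spindle_a and 22.5° on spindle_b.
- I swung the guard shut with the latch held up, lowered the bar, let go and moved the arm clear.

**Last checks:**
- **Wheels:** the wheels showed no resistance going down. The tool stopped at the fully-home height, within about 0.5 mm.
- **Tops:** both wheel tops read 102 mm against 104 mm expected. The worn wheel read 103 mm while home, so I put the difference down to depth-camera error.
- **Guard and latch:** in both views they sit within 0.3 px of the starting pictures.
- **Other things:** the worn wheel is in the crate and the glue bottle looks unmoved. In the last picture the arm partly hides the pencil and plywood. They looked in place in an earlier view, and nothing passed near them.

**One disagreement:** the two cameras differ by about 4 mm in x. I used the top view, which agreed with what the arm felt when I nudged the worn wheel on its spindle.

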